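# Clip the analyser key onto the key stand's snap hook

### The job

Put the analyser's key away: pick it up by its fob and clip its ring into the snap hook on the key stand, pressing the sprung gate inward with the ring alone, and keep hold until the gate has snapped fully shut behind it. Then let go, leave the key hanging from the hook and let its swing die down. Work gently, by feel (a few newtons are enough): do not force the key against the hook or stand, keep the gripper itself off them, and leave the rack, bottle and pot where they are.

Things in the scene. Friction and masses are not known exactly. Their poses are not given: they have to be found in the camera images.
- fob (a point): Centre of the key's fob, a black plastic block 56 (x) x 20 (y) x 18 mm (z) lying flat, centre 9 mm above the bench. x points along the key from fob to ring, z up. A steel blade (9 mm wide, 3 mm thick) sticks out 25 mm behind (-x). Key about 60 g. Grasp it firmly (60 N or more) across the 20 mm width: contact at the ring tends to tip the fob between the fingers.
- ring (a point): Centre of the key's steel ring, 70 mm ahead of the fob's centre on its x axis, same height; rigidly fixed to the fob by a 20 mm lug, flat in the fob's plane (horizontal as it lies). Ring wire 5 mm thick, inside diameter 40 mm, outside 50 mm; the wire's centre at the far end is 92.5 mm from the fob's centre.
- stand: Key stand fixed to the bench. Origin on the bench below the snap hook's bend; x points from the hook's front (the side its gate faces and the ring enters from) to its back, z up. White base 12 mm thick, x 5 to 100, y -120 to 30 mm; 16 mm post at x 22, y -90 mm; its 16 mm arm runs along y to above the hook, 330 mm up. The steel hook hangs from a clamp on the arm, flat in the x-z plane (y = 0).
- nose (a point): Top of the hook's nose, the rounded, upward free end of its 8 mm bar, at the MIDDLE clamp setting: stand x -16, 204 mm up. The hook is really clamped up to 18 mm higher or lower each time, which no pose shows: find it by feel or sight. A 5 mm wire slid down the gate's front comes to rest on the nose with its centre 2 mm above the nose's top.
- gate_mid (a point): Point on the gate's front face (stand x -12), 24 mm above the nose's top, at the middle clamp setting (228 mm up; at any setting still on the gate). The gate is a straight upright 6 mm rod, hinged at its top 52 mm above the nose's top; its lower end, 11 mm below the nose's top, rests behind the nose, which stands 8 mm proud of the gate's front. It gives way to the back.
- gate (a joint): Angle of the gate in rad: 0 shut against the nose, growing as its lower end swings inward (to the back), stop at 0.4. Its spring holds it shut with 0.08 N m, rising 0.2 N m per rad: 1.5 to 3 N on a wire just above the nose, more nearer the hinge.
- bend (a point): Inner floor of the hook's bend at the middle setting (stand x 0, 184 mm up), 20 mm below the nose's top; back bar at stand x 22 mm. The ring's far wire enters 3 to 8 mm above where it rests on the nose, is pressed back 10 to 14 mm from first touching the gate, then lowered 22 to 24 mm behind the nose, to the bend's floor: once it is below the gate's end, the gate snaps shut above it.
- hang (a point): Point of the stand 164 mm above its origin: where the ring's centre hangs at the middle setting once the key is clipped and let go (ring upright, fob below). Moves with the stand, not with the clamp setting.
- rack_c (a point): Bystander: white tube rack 90 x 160 x 50 mm with capped tubes (88 mm high), loose; point 25 mm up its middle.
- reagent_c (a point): Bystander: white reagent bottle, 60 mm wide, 120 mm high, loose; half-way up.
- pot_c (a point): Bystander: clear specimen pot with a yellow lid, 60 mm wide, 70 mm high, loose; half-way up.
There are look-alikes about, which are no part of the job. Of the things that look like the part that bears fob, the middle-sized one is meant.

How it is judged (in metres and radians):
On the way, in this order (a step that is already met when the one before it is completed fails the run):
1. the key is lifted off the bench (height (world z) of each of fob, ring above 0.06 m), for 0.2 s.
2. the ring presses the gate inward (value of joint gate above 0.15 rad and contact force between key and stand above 0.3 N), for 0.05 s.
3. the gate has snapped shut behind the ring while the key is still held (value of joint gate below 0.05 rad and x of ring in the frame of hang above -0.0345 m and contact force between the fingers and key above 1 N), for 0.15 s.
At the end, for the whole second after the job is handed in: The gate is shut (under 0.06 rad), the key hangs from the snap hook by its ring with the fob below: ring centre within 18 mm horizontally and 28 mm vertically of the hang point, fob centre lower than 125 mm, moving slower than 0.2 m/s, and the robot lets go (value of joint gate below 0.06 rad and horizontal distance between ring and hang below 0.018 m and z of ring in the frame of hang between -0.028 and 0.028 m and height (world z) of fob below 0.125 m and linear speed of key below 0.2 m/s); the robot touches nothing.
It fails at once if the key is forced against the hook or stand with more than 9 N (contact force between key and stand above 9 N).
It fails at once if the robot itself touches the hook or stand with more than 2 N (contact force between any of the fingers, the arm and stand above 2 N).
It fails at once if a bystander is moved by more than 20 mm (distance of any of rack_c, reagent_c, pot_c from where it was at the start of the episode above 0.02 m).
It also fails if it takes over 72 s, if anything falls off the work surface, if the arm or the gripper's body presses on something with over 40 N, if the wrist force passes 120 N, or if a joint passes its speed limit or range.

### The arm

A 6-joint arm with a two-finger parallel gripper is mounted at the origin on the work surface. World frame = base frame: x ahead of the robot, y to its left, z up, the work surface at z = 0. Lengths are in mm, angles in rad, forces in N, time in s.
With the tool pointing down it reaches from about 275 to 1000 mm from the base axis. Payload 8.4 kg.
Tool frame: the origin (TCP) lies midway between the tips of the shut fingers; the grasp point (between the pads) lies 19 mm behind it; z points along the fingers, y is the direction in which the jaws open and shut (so a half turn about z gives the same grasp; the last joint's range is limited). The gripper opens to 85 mm and grips with 20 to 120 N. Pads are 22 mm wide; open, the fingers measure 114 mm over their backs; the gripper's body (76 mm by 85 mm) begins 54 mm behind the grasp point. The pads swing forward as they close: fully open they stand 13 mm farther back than shut.
Start: joints at [1.173, 0.353, 1.633, -0, 1.155, -0.002], TCP at [240.965, 576.683, 199.081] pointing down, gripper open.
Joint ranges: [-2.63, 2.63], [-0.92, 2.1], [0.06, 2.66], [-1.3, 4.44], [0, 2.69], [-3.02, 3.02]. Speed limits (rad/s): [2.22, 2.22, 2.79, 3.14, 3.14, 3.14].

### API

Orientations are given as a unit quaternion [w, x, y, z].
In Python, from station import observe, get_image, camera_params, finish_job gives the robot as it stands. The module is installed in compiled form; this text tells all that it offers.
- The arm moves only by the tool apply_moves, never from a script. Its argument "series" is a list of rows, each a list of 3 entries, a list of its own where there are three numbers: the turn, a rotation vector about the tool's x, y, z in degrees, then the shift along the tool's x, y, z in mm, then the closure, from -1 (fully open) to 1 (shut). A call has 1 to 8 rows; each row shifts and turns the pose as measured when the row begins, along the tool's axes as they then stand; what a row does not reach is not made up. A row lasts 1/10 s, in which the tool goes at most 50 mm and 8.59 degrees, less where a joint would pass 70% of its speed; a pose out of reach is approached as far as the arm can. A call is refused whole if a number of a shift passes 50 or a number of a turn 8.59, either way. A call with a gripper value outside its range is refused whole. The fingers move at their own pace and stop on an object; "force" is the grip in N (left out, the last holds). Time passes only in rows, so rows that do not move let the fingers close. It gives the time, the measured TCP pose, the force and the opening at its end, in the units of the state.
- observe(): the state, without advancing time (a new reading comes with each control period).
- get_image(name): name is "scene" or "top"; returns the picture (480x640x3 uint8, red, green, blue); there is no depth.
- camera_params(name): a dict with "mtx" (3x3 intrinsics, pixels), "origin" and "orientation" of the camera in the world. Camera axes: x right, y up, looking along -z (the intrinsics and any distortion apply to the point x, -y, -z); pixel columns grow to the right and rows downward; lengths in mm; the calibration is good to about 2 mm. A picture is of the moment at which its call begins. camera_params takes no time and is no camera call.
- finish_job(): hands the job in, once; it reports no verdict.
The state is a dict: "time": time; "q": joint angles; "qd": joint speeds; "joint_efforts": joint torques, N m; "eef_pos": TCP position; "tool_rot": TCP orientation; "contact_force": force on the tool from outside, world axes, zero at the start; "torque": the same for the moment, N m; "grip_width": finger opening in mm.
Only numpy, scipy, OpenCV 4.12 (cv2) and the standard library are available. Lean on these libraries where they do the work, as an engineer would, in place of code of your own. Each camera call takes 0.05 s, during which the arm holds its last target. There are 200 camera calls.

## Working session

There is one attempt and no reset: what is moved stays moved. The work goes in short steps, Python scripts to look and compute and a tool call to move; the robot and the scene stay as the last step left them, time stands still between calls to the robot, and variables do not carry over. Pictures are saved under pics/ and viewed, about 8 in all and at most 12, crops included, and the job is handed in when it is done.

Besides the shell and the picture viewer there is one more tool, called after ">>>" by a JSON object that holds its "name" and its "arguments". apply_moves: Moves the arm, as the interface text tells. Its arguments: {"type":"object","properties":{"series":{"type":"array"},"force":{"type":"number"}},"required":["series"]}

```bash
mkdir -p pics; python3 - <<'E'
from station import *
import cv2
for n in("scene","top"):
    cv2.imwrite(f"pics/{n}0.png",cv2.cvtColor(get_image(n),cv2.COLOR_RGB2BGR)); print(n,camera_params(n))
print(observe())
E
```

```text
scene {'mtx': array([[473.53004194,   0.        , 316.68610349],
       [  0.        , 473.53004194, 238.07007795],
       [  0.        ,   0.        ,   1.        ]]), 'origin': array([1051.40470387,  322.08044621,  960.89840122]), 'orientation': array([0.44165463, 0.15033478, 0.29053158, 0.83542327])}
top {'mtx': array([[461.7859005 ,   0.        , 316.08413948],
       [  0.        , 461.7859005 , 238.43903149],
       [  0.        ,   0.        ,   1.        ]]), 'origin': array([ 328.20054213,    1.25956854, 1128.36953372]), 'orientation': array([-0.65282176, -0.07562123,  0.08379164,  0.7490555 ])}
{'time': 0.1, 'q': array([ 1.17261855e+00,  3.53588748e-01,  1.63405838e+00,  2.08787656e-05,
        1.15522287e+00, -2.41778768e-03]), 'qd': array([ 0.00112684, -0.00175619, -0.00282024, -0.00092635,  0.00029691,
       -0.00017517]), 'joint_efforts': array([-2.79986398e-04, -6.06357336e+01, -3.42817640e+01,  9.95217647e-05,
        3.98250108e-03, -6.20188402e-06]), 'eef_pos': array([240.7624736 , 576.24943769, 198.43122568]), 'tool_rot': array([-1.36427832e-04,  1.96595237e-01,  9.80484526e-01, -6.24001873e-04]), 'contact_force': array([ 0.53979881, -0.21427208, -0.42575218]), 'torque': array([-0.04525822, -0.03635903,  0.00111306]), 'grip_width': 85.49276830239852}
```

View pics/scene0.png

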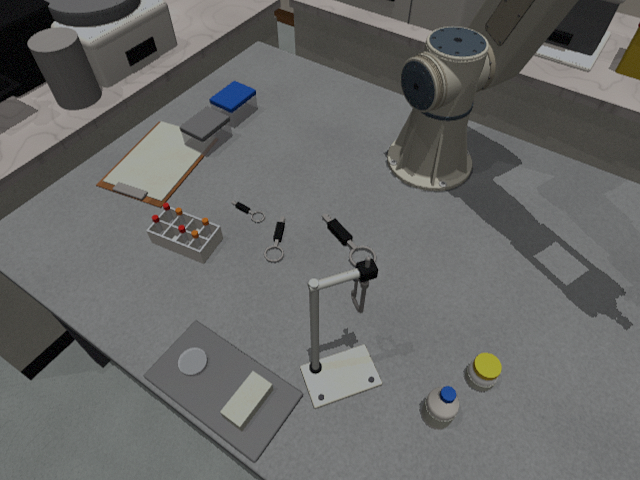

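View pics/top0.png

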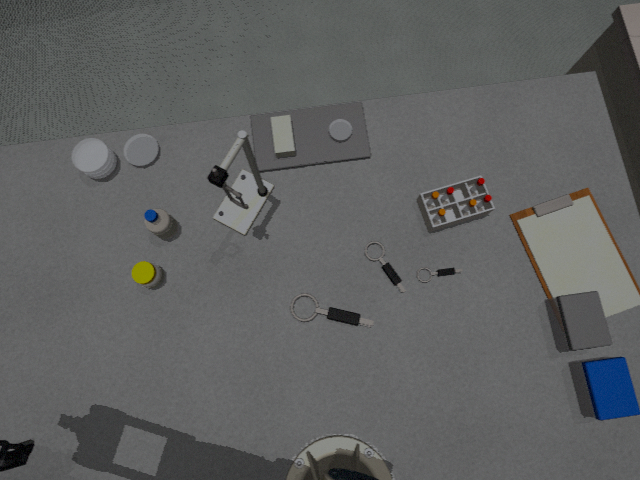

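```bash
cat > h.py <<'E'
import numpy as np, cv2
from scipy.spatial.transform import Rotation as R
from station import *
def cam(n):
    p=camera_params(n); q=p["orientation"]
    return p["mtx"],np.array(p["origin"]),R.from_quat([q[1],q[2],q[3],q[0]]).as_matrix()
def ray(n,px):
    K,o,r=cam(n); px=np.atleast_2d(px).astype(float)
    d=np.c_[(px[:,0]-K[0,2])/K[0,0],-(px[:,1]-K[1,2])/K[1,1],-np.ones(len(px))]
    return o,d@r.T
def plane(n,px,z):
    o,d=ray(n,px); return o+d*((z-o[2])/d[:,2])[:,None]
def proj(n,P):
    K,o,r=cam(n); c=(np.atleast_2d(P)-o)@r; return np.c_[K[0,2]-K[0,0]*c[:,0]/c[:,2],K[1,2]+K[1,1]*c[:,1]/c[:,2]]
def tri(a,b):
    o1,d1=ray("top",a);o2,d2=ray("scene",b);d1=d1[0];d2=d2[0]
    s=np.linalg.lstsq(np.c_[d1,-d2],o2-o1,rcond=None)[0]
    p,q=o1+s[0]*d1,o2+s[1]*d2
    return (p+q)/2,np.linalg.norm(p-q)
E
python3 - <<'E'
from h import *
I={n:cv2.imread(f"pics/{n}0.png") for n in("top","scene")}
# key
for n,b in(("top",(355,235,412,300)),("scene",(258,212,295,268))):
    c=I[n][b[1]:b[3],b[0]:b[2]]; g=c.max(2)
    m=(g<45).astype(np.uint8); k,l,s,ce=cv2.connectedComponentsWithStats(m)
    i=1+np.argmax(s[1:,4]); yx=np.argwhere(l==i); px=yx[:,::-1]+np.array(b[:2])
    W=plane(n,px,18 if n=="top" else 14)[:,:2].astype(np.float32)
    print(n,"fob",s[i],cv2.minAreaRect(W),W.mean(0))
for n,b in(("top",(205,165,280,240)),("scene",(295,340,390,410))):
    c=I[n][b[1]:b[3],b[0]:b[2]]
    m=(c.min(2)>140).astype(np.uint8); k,l,s,ce=cv2.connectedComponentsWithStats(m)
    i=1+np.argmax(s[1:,4]); yx=np.argwhere(l==i); px=yx[:,::-1]+np.array(b[:2])
    W=plane(n,px,12)[:,:2].astype(np.float32); r=cv2.minAreaRect(W)
    print(n,"base",s[i],r,cv2.boxPoints(r))
def crop(n,b,f): 
    return cv2.resize(I[n][b[1]:b[3],b[0]:b[2]],None,fx=f,fy=f,interpolation=cv2.INTER_CUBIC)
A=crop("top",(200,120,280,245),4.5);B=crop("scene",(290,250,395,412),3.47)
A=cv2.resize(A,(360,562));B=cv2.resize(B,(364,562))
cv2.imwrite("pics/c1.png",np.hstack([A,B]))
E
```

```text
top fob [ 27  28  19  22 200] ((470.73126220703125, -197.10572814941406), (55.35181427001953, 21.59524917602539), 26.649478912353516) [ 470.6702 -197.1181]
scene fob [ 16  10  11  20 141] ((475.91290283203125, -196.164306640625), (62.72175979614258, 20.236101150512695), 27.640756607055664) [ 474.57745 -196.88284]
top base [ 28   5  24  33 245] ((745.0343017578125, 129.52508544921875), (76.82843017578125, 54.80590057373047), 29.782743453979492) [[698.08264 134.22769]
 [725.3054   86.66083]
 [791.98596 124.82248]
 [764.7632  172.38934]]
scene base [   6    5   81   62 2791] ((707.58251953125, 140.05429077148438), (91.90290069580078, 147.7088623046875), 53.766597747802734) [[620.84955 146.6427 ]
 [739.99384  59.33554]
 [794.3155  133.46588]
 [675.1712  220.77304]]
```

View pics/c1.png

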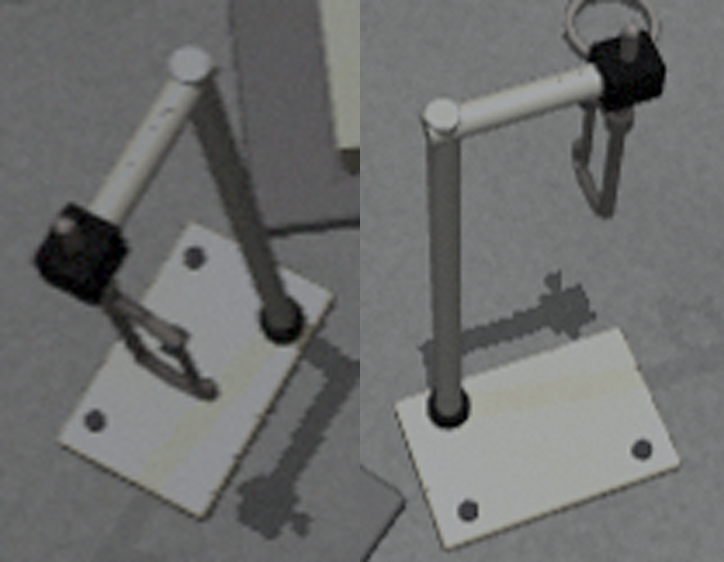

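```bash
cat >> h.py <<'E'
S4=np.array([[5,-120],[5,30],[100,30],[100,-120]],float)
def L(p): p=np.atleast_2d(p).astype(float); return np.c_[200+p[:,0]/4.5-.4,120+p[:,1]/4.496-.4]
def Rr(p): p=np.atleast_2d(p).astype(float); return np.c_[290+(p[:,0]-360)/3.467-.36,250+p[:,1]/3.469-.36]
def fit(A,B):
    a,b=A.mean(0),B.mean(0); U,_,Vt=np.linalg.svd((A-a).T@(B-b)); M=(U@Vt).T
    if np.linalg.det(M)<0: print("flip")
    return M,b-M@a
E
python3 - <<'E'
from h import *
t=plane("top",L([(333,292),(205,520),(60,440),(193,225)]),12)[:,:2]
s=plane("scene",Rr([(397,405),(613,330),(680,462),(448,548)]),12)[:,:2]
for A,B in((S4,t),(S4,s),(np.r_[S4,S4],np.r_[t,s])):
    M,o=fit(A,B); print(o,np.degrees(np.arctan2(M[1,0],M[0,0])),np.round(A@M.T+o-B,1).tolist())
W=lambda x,y,z:np.r_[M@[x,y]+o,z]
iL=lambda p:((proj("top",p)[0]-[200,120]+.4)*4.5).round()
iR=lambda p:((proj("scene",p)[0]-[290,250]+.36)*3.468+[360,0]).round()
for nm,p in dict(posttop=(22,-90,338),foot=(22,-90,12)).items(): print(nm,iL(W(*p)),iR(W(*p)))
for h in(-18,0,18):
  for nm,p in dict(nose=(-16,0,204),bendbot=(0,0,176),hinge=(-9,0,256)).items():
    P=W(p[0],p[1],p[2]+h); print(h,nm,iL(P),iR(P))
print(tri(L((190,65)),Rr((441,115))),W(22,-90,338))
E
```

```text
[636.48907421 122.54736526] 54.28894764790573 [[-1.0, -2.1], [-0.5, -0.0], [-1.8, 1.7], [3.3, 0.5]]
[641.82252922 123.85353161] 54.734415351261745 [[1.8, -3.0], [-4.8, 0.7], [-0.2, 2.0], [3.2, 0.3]]
[639.15474253 123.2025519 ] 54.50977866219809 [[1.9, -1.1], [2.1, 0.6], [0.5, 2.5], [5.9, 1.7], [-1.1, -4.0], [-7.4, 0.1], [-2.5, 1.2], [0.6, -1.0]]
posttop [190.  63.] [443. 116.]
foot [283. 320.] [449. 409.]
-18 nose [217. 397.] [577. 164.]
-18 bendbot [197. 399.] [586. 213.]
-18 hinge [186. 356.] [588. 122.]
0 nose [211. 385.] [579. 146.]
0 bendbot [191. 388.] [587. 197.]
0 hinge [179. 344.] [590. 103.]
18 nose [205. 374.] [581. 128.]
18 bendbot [185. 377.] [589. 180.]
18 hinge [173. 331.] [592.  84.]
(array([724.90337014,  88.35194117, 337.61138391]), np.float64(1.239442844557738)) [725.20646593  88.86451323 338.        ]
```

```bash
python3 - <<'E'
from h import *
I={n:cv2.imread(f"pics/{n}0.png") for n in("top","scene")}
f=np.array([472,-197])
for n,b in(("top",(355,235,392,266)),("scene",(258,242,292,268))):
    c=cv2.cvtColor(I[n][b[1]:b[3],b[0]:b[2]],cv2.COLOR_BGR2GRAY).astype(float)
    bg=np.median(c); m=(abs(c-bg)>14).astype(np.uint8)
    k,l,s,ce=cv2.connectedComponentsWithStats(m); i=1+np.argmax(s[1:,4])
    px=np.argwhere(l==i)[:,::-1]+np.array(b[:2]); W=plane(n,px,9)[:,:2]
    # ring pixels: circle fit of those >45mm from fob
    q=W[np.linalg.norm(W-f,axis=1)>50]
    A=np.c_[2*q,np.ones(len(q))]; x=np.linalg.lstsq(A,(q**2).sum(1),rcond=None)[0]
    c0=x[:2]; d=c0-f; print(n,bg,len(q),c0,np.sqrt(x[2]+c0@c0),np.linalg.norm(d),np.degrees(np.arctan2(d[1],d[0])))
a=cv2.resize(I["top"][180:215,215:255],(400,350),interpolation=cv2.INTER_CUBIC)
b2=cv2.resize(I["scene"][265:315,345:385],(400,500),interpolation=cv2.INTER_CUBIC)
o=np.zeros((500,800,3),np.uint8);o[:350,:400]=a;o[:,400:]=b2
cv2.imwrite("pics/c2.png",np.clip(o*1.8,0,255).astype(np.uint8))
E
```

```text
top 102.0 24 [ 526.58649942 -157.72263458] 14.71422937073562 67.24877213358323 35.736660970928305
scene 117.0 45 [ 536.35247688 -166.66721103] 18.62343277039278 71.14295023160801 25.23702730699946
```

View pics/c2.png

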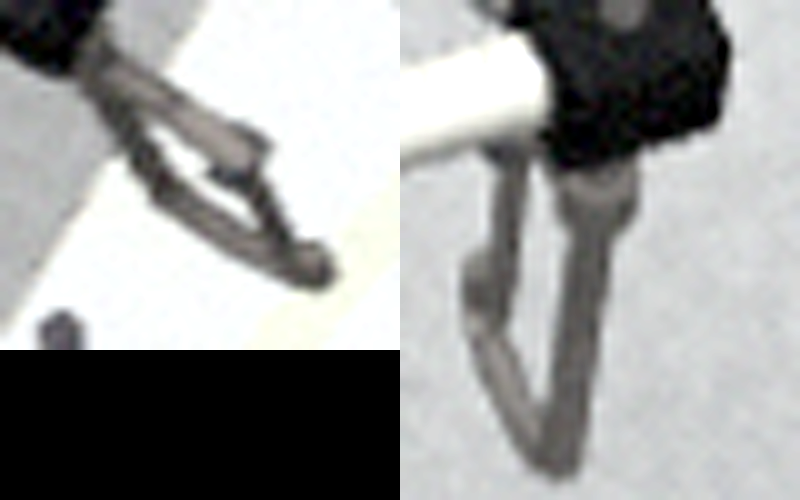

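>>> {"name": "apply_moves", "arguments": {"series": [[[0, 0, 8.5], [0, 0, 0], -0.3], [[0, 0, 8.5], [0, 0, 0], -0.3], [[0, 0, 8.5], [0, 0, 0], -0.3], [[0, 0, 8.5], [0, 0, 0], -0.3], [[0, 0, 8.5], [0, 0, 0], -0.3], [[0, 0, 8.5], [0, 0, 0], -0.3], [[0, 0, 8.5], [0, 0, 0], -0.3], [[0, 0, 8.5], [0, 0, 0], -0.3]], "force": 100}}

```text
time: 0.9
eef_pos: [239.8, 573.8, 194.8]
tool_rot: [0.002, 0.717, 0.697, -0.004]
contact_force: [0.5, -0.2, -0.2]
grip_width: 55.4
```

```bash
python3 - <<'E'
from h import *
for a,b in(((318,262),(480,265)),((318,255),(480,255)),((325,265),(478,260))):
    P,e=tri([215+a[0]/10-.45,180+a[1]/10-.45],[345+(b[0]-400)/10-.45,265+b[1]/10-.45])
    th=np.radians(54.5);d=P[:2]-[639,123.2];print(P,e,"stand",d@[np.cos(th),np.sin(th)],d@[-np.sin(th),np.cos(th)])
I={n:cv2.imread(f"pics/{n}0.png") for n in("top","scene")}
a=cv2.resize(I["top"][236:296,360:410],(400,480),interpolation=cv2.INTER_CUBIC)
b=cv2.resize(I["scene"][212:272,255:305],(400,480),interpolation=cv2.INTER_CUBIC)
cv2.imwrite("pics/c3.png",np.clip(np.hstack([a,b])*1.3,0,255).astype(np.uint8))
E
```

```text
[628.87274945 109.90819058 204.77817987] 1.3708047810341961 stand -16.701992642469527 0.526158818419979
[629.11741393 109.54906505 208.36001276] 0.8847258440556445 stand -16.852284922053 0.11842840687742573
[628.04582658 108.74741308 204.44474297] 0.9711547809741004 stand -18.12719617328402 0.5253026269862575
```

View pics/c3.png

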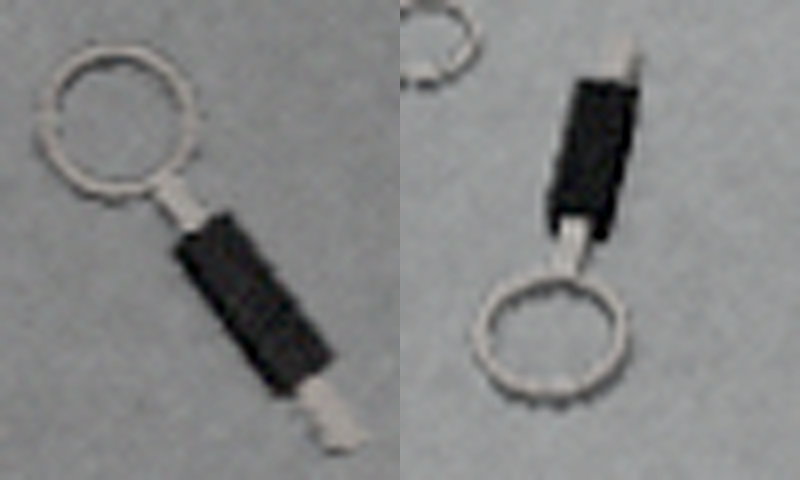

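>>> {"name": "apply_moves", "arguments": {"series": [[[0, 0, 8.5], [0, 0, 0], -0.3], [[0, 0, 8.5], [0, 0, 0], -0.3], [[0, 0, 8.5], [0, 0, 0], -0.3], [[0, 0, 8.5], [0, 0, 0], -0.3], [[0, 0, 8.5], [0, 0, 0], -0.3], [[0, 0, 8.5], [0, 0, 0], -0.3], [[0, 0, 8.5], [0, 0, 0], -0.3]]}}

```text
time: 1.6
eef_pos: [238.8, 571.6, 191.6]
tool_rot: [0.006, 0.97, 0.244, -0.004]
contact_force: [0.8, 1.0, 0.6]
grip_width: 55.8
```

```bash
python3 - <<'E'
from h import *
for n,o,r,f in(("top",(360,236),(117,122),(255,305)),("scene",(255,212),(152,338),(195,158))):
    T=lambda p:[o[0]+p[0]/8-.44,o[1]+p[1]/8-.44]
    r=plane(n,T(r),9)[0];f=plane(n,T(f),13)[0];d=(r-f)[:2]
    print(n,r,f,np.linalg.norm(d),np.degrees(np.arctan2(d[1],d[0])))
s=observe();q=s["tool_rot"];M=R.from_quat([*q[1:],q[0]]).as_matrix();print(s["eef_pos"],M.round(3),np.degrees(np.arctan2(M[1,0],M[0,0])))
E
```

```text
top [ 533.2352107  -167.45267514    9.        ] [ 470.71546971 -199.10122316   13.        ] 70.07387962690589 26.849302613211794
scene [ 537.96564753 -165.82633654    9.        ] [ 475.27977618 -196.25608262   13.        ] 69.68133117179671 25.893433550719024
[238.84006929 571.64817878 191.59513087] [[ 0.881  0.473 -0.005]
 [ 0.472 -0.881 -0.013]
 [-0.011  0.009 -1.   ]] 28.197968794791965
```

>>> {"name": "apply_moves", "arguments": {"series": [[[0, 0, 1.8], [-8, 48, -1], -0.3], [[0, 0, 0], [-8, 48, -1], -0.3], [[0, 0, 0], [-8, 48, -1], -0.3], [[0, 0, 0], [-8, 48, -1], -0.3], [[0, 0, 0], [-8, 48, -1], -0.3], [[0, 0, 0], [-8, 48, -1], -0.3], [[0, 0, 0], [-8, 48, -1], -0.3], [[0, 0, 0], [-8, 48, -1], -0.3]]}}

```text
time: 2.4
eef_pos: [351.4, 192.6, 200.8]
tool_rot: [0.006, 0.973, 0.229, -0.005]
contact_force: [1.7, 0.2, 0.2]
grip_width: 55.1
```

>>> {"name": "apply_moves", "arguments": {"series": [[[0, 0, 0], [-8, 48, -1], -0.3], [[0, 0, 0], [-8, 48, -1], -0.3], [[0, 0, 0], [-8, 48, -1], -0.3], [[0, 0, 0], [-8, 48, -1], -0.3], [[0, 0, 0], [-8, 48, -1], -0.3], [[0, 0, 0], [-8, 48, -1], -0.3], [[0, 0, 0], [-8, 48, -1], -0.3], [[0, 0, 0], [-4, 24, -1], -0.3]]}}

```text
time: 3.2
eef_pos: [457.7, -170.0, 213.7]
tool_rot: [0.007, 0.974, 0.228, -0.003]
contact_force: [0.2, 0.3, -0.1]
grip_width: 55.9
```

```bash
cat >> h.py <<'E'
def st(target=None,yaw=None):
    s=observe();q=s["tool_rot"];M=R.from_quat([*q[1:],q[0]]).as_matrix();p=np.array(s["eef_pos"])
    print("t",round(s["time"],2),"p",p.round(1),"yaw %.1f"%np.degrees(np.arctan2(M[1,0],M[0,0])),"z",M[:,2].round(3),"F",s["contact_force"].round(2),"T",s["torque"].round(2),"w",round(s["grip_width"],1))
    if target is not None: print("tool shift",(M.T@(np.array(target)-p)).round(1))
    if yaw is not None:
        c,n=np.cos(np.radians(yaw)),np.sin(np.radians(yaw)); G=np.array([[c,n,0],[n,-c,0],[0,0,-1]])
        print("turn",np.degrees(R.from_matrix(M.T@G).as_rotvec()).round(2))
    return s,M,p
E
python3 -c "
from h import *
st([473,-197.5,60],26.4)"
```

```text
t 3.2 p [ 457.7 -170.   213.7] yaw 26.4 z [-0.003 -0.014 -1.   ] F [ 0.2   0.28 -0.14] T [ 0.07 -0.   -0.02] w 55.9
tool shift [  2.9  29.7 154. ]
turn [ 0.64  0.54 -0.04]
```

>>> {"name": "apply_moves", "arguments": {"series": [[[0.6, 0.5, 0], [3, 15, 25], -0.3], [[0, 0, 0], [0, 15, 25], -0.3], [[0, 0, 0], [0, 0, 35], -0.3], [[0, 0, 0], [0, 0, 35], -0.3], [[0, 0, 0], [0, 0, 25], -0.3], [[0, 0, 0], [0, 0, 10], -0.3]]}}

```text
time: 3.8
eef_pos: [476.7, -203.7, 55.0]
tool_rot: [0.002, 0.974, 0.225, 0.002]
contact_force: [-1.0, 0.2, -0.4]
grip_width: 55.3
```

```bash
python3 - <<'E'
from h import *
st([473,-197.5,4],26.4)
I={n:cv2.cvtColor(get_image(n),cv2.COLOR_RGB2BGR) for n in("top","scene")}
a=cv2.resize(I["top"][226:306,350:420],(350,400),interpolation=cv2.INTER_CUBIC)
b=cv2.resize(I["scene"][202:282,245:315],(350,400),interpolation=cv2.INTER_CUBIC)
cv2.imwrite("pics/c4.png",np.clip(np.hstack([a,b])*1.3,0,255).astype(np.uint8))
E
```

```text
t 3.8 p [ 476.7 -203.7   55. ] yaw 26.0 z [ 0.005 -0.003 -1.   ] F [-0.99  0.16 -0.37] T [ 0.    0.01 -0.03] w 55.3
tool shift [-0.8 -7.4 51. ]
turn [ 0.28 -0.18 -0.45]
```

View pics/c4.png

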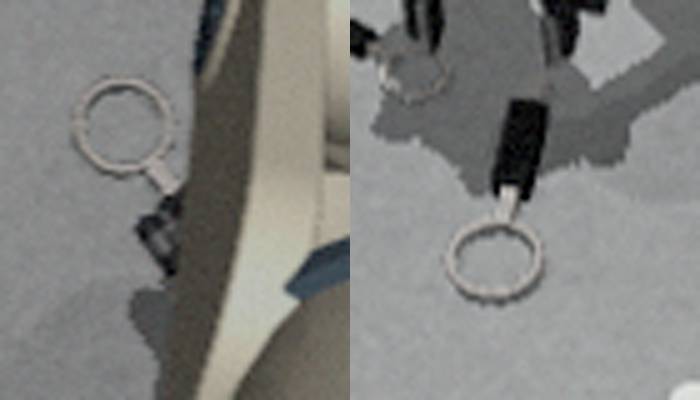

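>>> {"name": "apply_moves", "arguments": {"series": [[[0.3, -0.2, -0.4], [-0.8, -7, 20], -0.3], [[0, 0, 0], [0, 0, 15], -0.3], [[0, 0, 0], [0, 0, 8], -0.3], [[0, 0, 0], [0, 0, 2], -0.3]]}}

```text
time: 4.3
eef_pos: [477.9, -199.2, 15.1]
tool_rot: [0.002, 0.974, 0.228, 0.003]
contact_force: [-0.2, 0.1, -0.1]
grip_width: 55.2
```

```bash
python3 -c "
from h import *
st([473,-197.5,3],26.4)"
```

```text
t 4.3 p [ 477.9 -199.2   15.1] yaw 26.4 z [ 0.007 -0.003 -1.   ] F [-0.18  0.06 -0.12] T [-0.01 -0.03  0.01] w 55.2
tool shift [-3.6 -3.8 12.1]
turn [ 0.35 -0.3   0.01]
```

>>> {"name": "apply_moves", "arguments": {"series": [[[0.3, -0.3, 0], [-3.5, -4, 7], -0.3], [[0, 0, 0], [0, 0, 3], -0.3], [[0, 0, 0], [0, 0, 0.5], -0.3]]}}

```text
time: 4.6
eef_pos: [474.3, -197.7, 6.0]
tool_rot: [0.001, 0.974, 0.228, 0.001]
contact_force: [-0.1, 1.1, 0.3]
grip_width: 55.0
```

```bash
python3 -c "
from h import *
st([473,-197.5,2.5],26.4)"
```

```text
t 4.6 p [ 474.3 -197.7    6. ] yaw 26.4 z [ 0.003 -0.002 -1.   ] F [-0.1   1.14  0.34] T [ 0.07  0.02 -0.01] w 55.0
tool shift [-1.  -0.8  3.5]
turn [ 0.18 -0.11  0.01]
```

>>> {"name": "apply_moves", "arguments": {"series": [[[0.2, -0.1, 0], [-1, -0.8, 2], 0], [[0, 0, 0], [0, 0, 0], 0.5], [[0, 0, 0], [0, 0, 0], 1], [[0, 0, 0], [0, 0, 0], 1]]}}

```text
time: 5.0
eef_pos: [473.5, -197.7, 4.6]
tool_rot: [0.0, 0.974, 0.228, 0.0]
contact_force: [0.2, -0.3, 0.2]
grip_width: 0.4
```

```bash
python3 -c "
from h import *
st([473,-197.5,2.5],26.4)"
```

```text
t 5.0 p [ 473.5 -197.7    4.6] yaw 26.4 z [ 0.001  0.    -1.   ] F [ 0.17 -0.3   0.25] T [-0.03  0.04  0.04] w 0.4
tool shift [-0.3 -0.4  2.1]
turn [ 0.01 -0.04  0.01]
```

```bash
python3 - <<'E'
from h import *
I={n:cv2.cvtColor(get_image(n),cv2.COLOR_RGB2BGR) for n in("top","scene")}
a=cv2.resize(I["top"][226:306,330:430],(400,320),interpolation=cv2.INTER_CUBIC)
b=cv2.resize(I["scene"][172:282,235:335],(400,440),interpolation=cv2.INTER_CUBIC)
o=np.zeros((440,800,3),np.uint8);o[:320,:400]=a;o[:,400:]=b
cv2.imwrite("pics/c5.png",np.clip(o*1.3,0,255).astype(np.uint8))
E
```

```text
(no output)
```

View pics/c5.png

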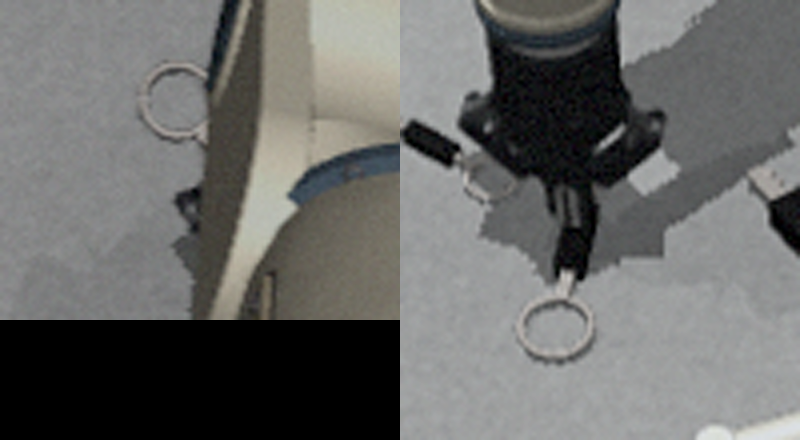

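```bash
python3 - <<'E'
from h import *
s,M,p=st()
for z in(4.6,18,23,40): print(z,proj("scene",[473.5,-197.7,z]))
for e in((28,0),(-28,0)): print(proj("scene",np.array([473,-197.5,18])+[e[0]*.896,e[0]*.445,0]))
i=cv2.cvtColor(get_image("scene"),cv2.COLOR_RGB2BGR)[205:265,250:310]
cv2.imwrite("pics/c6.png",np.clip((cv2.resize(i,(600,600),interpolation=cv2.INTER_CUBIC)/255.)**.45*255,0,255).astype(np.uint8))
E
```

```text
t 5.1 p [ 473.5 -197.7    4.6] yaw 26.4 z [ 0.001  0.    -1.   ] F [0.14 1.1  0.02] T [ 0.03 -0.02 -0.01] w -0.1
4.6 [[279.12699903 232.66412185]]
18 [[278.77382793 229.39630279]]
23 [[278.64047773 228.16244094]]
40 [[278.18055695 223.90688913]]
[[276.88378717 237.78319811]]
[[280.965727   221.06288582]]
```

View pics/c6.png

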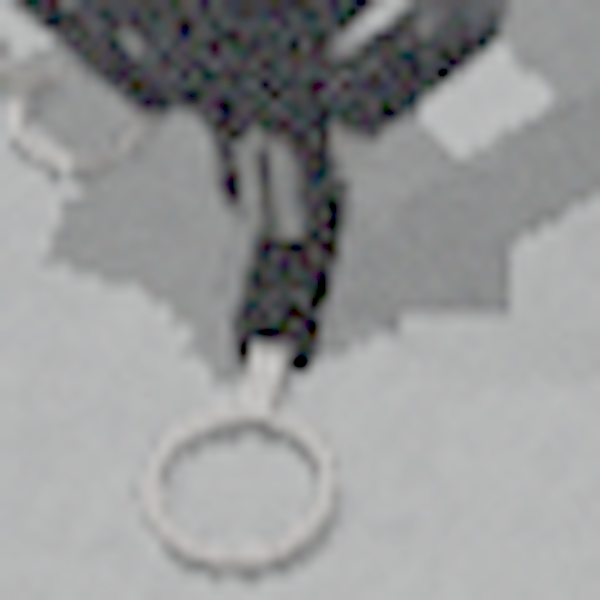

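>>> {"name": "apply_moves", "arguments": {"series": [[[0, 0, 0], [0, 0, 2], 1], [[0, 0, 0], [0, 0, 1], 1]]}}

```text
time: 5.35
eef_pos: [473.6, -197.8, 1.5]
tool_rot: [0.0, 0.974, 0.228, 0.001]
contact_force: [0.0, -0.4, -0.7]
grip_width: -0.1
```

```bash
python3 -c "
from h import *
st([473,-197.5,2.5],26.4)"
```

```text
t 5.35 p [ 473.6 -197.8    1.5] yaw 26.4 z [ 0.001  0.    -1.   ] F [ 0.03 -0.43 -0.66] T [-0.03 -0.03 -0.02] w -0.1
tool shift [-0.4 -0.5 -1. ]
turn [ 0.03 -0.05  0.01]
```

>>> {"name": "apply_moves", "arguments": {"series": [[[0, 0, 0], [0, 0, 3], 1], [[0, 0, 0], [0, 0, 2], 1]]}}

```text
time: 5.55
eef_pos: [473.6, -197.8, -3.8]
tool_rot: [0.0, 0.974, 0.228, 0.001]
contact_force: [-0.6, 0.3, 0.3]
grip_width: 0.2
```

>>> {"name": "apply_moves", "arguments": {"series": [[[0, 0, 0], [0, 0, 3], 1]]}}

```text
time: 5.65
eef_pos: [473.7, -197.8, -7.0]
tool_rot: [0.0, 0.974, 0.228, 0.001]
contact_force: [0.3, -0.2, 0.4]
grip_width: 0.0
```

```bash
python3 - <<'E'
from h import *
s,M,p=st([473,-197.5,2.5],26.4)
print(s["q"])
i=cv2.cvtColor(get_image("scene"),cv2.COLOR_RGB2BGR)[185:265,240:320]
cv2.imwrite("pics/c7.png",np.clip((cv2.resize(i,(600,600),interpolation=cv2.INTER_CUBIC)/255.)**.45*255,0,255).astype(np.uint8))
E
```

```text
t 5.65 p [ 473.7 -197.8   -7. ] yaw 26.4 z [ 0.001 -0.    -1.   ] F [ 0.34 -0.17  0.4 ] T [ 0.    0.03 -0.01] w 0.0
tool shift [-0.5 -0.6 -9.5]
turn [ 0.04 -0.06  0.01]
[-3.98767555e-01  4.79888761e-01  2.01627257e+00  6.44156148e-04
  6.44279974e-01  7.10517276e-01]
```

View pics/c7.png

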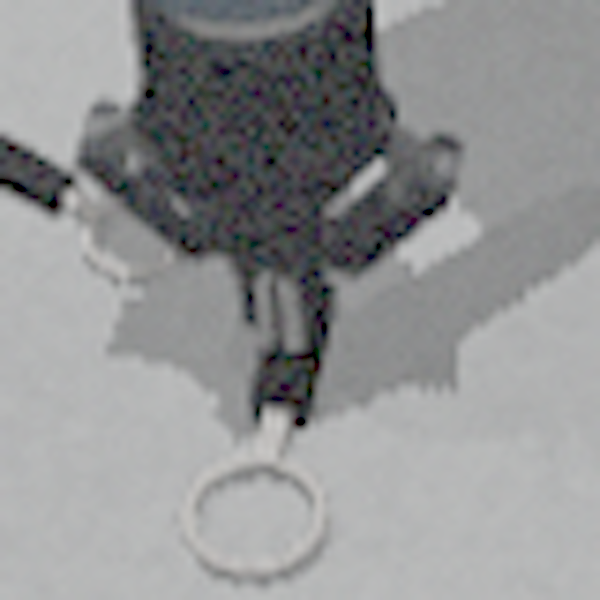

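>>> {"name": "apply_moves", "arguments": {"series": [[[0, 0, 0], [0, 0, 2], 1]]}}

```text
time: 5.8
eef_pos: [473.3, -197.7, -9.7]
tool_rot: [-0.0, 0.974, 0.228, 0.0]
contact_force: [0.1, -0.6, 0.8]
grip_width: -0.4
```

>>> {"name": "apply_moves", "arguments": {"series": [[[0, 0, 0], [0, 0, 2], 1]]}}

```text
time: 5.9
eef_pos: [473.3, -197.6, -11.9]
tool_rot: [-0.0, 0.974, 0.228, 0.0]
contact_force: [1.0, -0.1, 0.0]
grip_width: 0.3
```

>>> {"name": "apply_moves", "arguments": {"series": [[[0, 0, 0], [0, 0, 2], 1]]}}

```text
time: 6.0
eef_pos: [473.3, -197.6, -14.1]
tool_rot: [-0.0, 0.974, 0.228, 0.0]
contact_force: [-0.8, 0.3, 0.9]
grip_width: 0.1
```

>>> {"name": "apply_moves", "arguments": {"series": [[[0, 0, 0], [0, 0, 2], 1]]}}

```text
time: 6.1
eef_pos: [473.4, -197.8, -14.4]
tool_rot: [-0.0, 0.974, 0.228, 0.0]
contact_force: [-14.4, 5.2, 62.6]
grip_width: 0.1
```

```bash
python3 - <<'E'
from h import *
s,M,p=st()
i=cv2.cvtColor(get_image("scene"),cv2.COLOR_RGB2GRAY)
for r in range(212,247): print(r,*i[r,266:292])
E
```

```text
t 6.1 p [ 473.4 -197.8  -14.4] yaw 26.4 z [ 0.  0. -1.] F [-14.37   5.2   62.64] T [ 0.9   2.47 -0.07] w 0.1
212 17 12 12 10 13 11 18 8 21 10 17 16 16 12 10 6 9 14 16 27 54 71 62 23 9 27
213 13 21 17 11 13 22 12 20 14 11 6 18 10 16 16 12 16 4 25 62 71 46 13 14 9 17
214 14 13 3 13 10 14 7 4 16 21 13 10 21 10 16 17 15 18 55 69 46 14 12 9 17 7
215 14 20 14 17 19 6 14 13 4 11 22 8 12 13 11 11 12 27 48 44 24 13 13 16 22 19
216 15 17 23 14 16 12 15 16 16 16 20 17 12 10 5 22 15 9 15 17 13 17 13 13 3 17
217 22 21 11 10 11 20 1 4 4 19 21 9 12 18 16 9 17 18 15 14 18 16 20 15 7 8
218 6 14 15 14 15 18 8 9 13 12 14 11 9 9 7 17 9 18 13 18 23 15 3 3 15 10
219 19 8 12 15 12 14 12 5 10 16 17 15 10 6 17 2 12 7 22 20 16 15 18 12 10 8
220 9 13 16 20 7 5 13 13 11 6 12 13 6 12 1 15 12 16 14 7 6 2 8 9 5 26
221 40 54 59 63 35 13 15 17 12 10 5 7 13 16 7 13 6 15 12 8 14 15 14 4 30 60
222 69 78 80 84 66 32 18 14 21 10 6 19 19 20 12 20 8 7 19 17 3 11 11 28 63 77
223 76 82 79 76 79 54 17 18 25 50 28 18 17 9 18 13 8 8 21 38 33 27 51 62 76 71
224 80 77 80 80 80 71 25 1 45 72 36 38 40 32 15 4 21 12 33 63 66 66 80 7
[... 1223 characters left out ...]
124 105 78 77 76 78 45 14 82 86 91 57 21 0 39 63 63 95 98 101 122 119 111 108 111
241 124 125 125 107 79 75 76 64 47 105 115 117 60 7 0 52 88 93 118 124 126 124 122 115 114 110
242 122 124 123 126 107 80 75 75 91 132 136 133 66 74 84 96 115 122 120 122 125 122 118 118 119 117
243 122 121 121 123 128 87 74 74 124 133 135 111 68 106 123 124 120 120 122 122 122 121 120 122 122 124
244 124 121 118 121 125 106 105 92 139 134 136 94 85 108 118 120 121 124 124 124 122 122 123 125 124 122
245 121 122 121 119 121 133 136 126 140 141 138 83 104 113 122 118 122 122 122 121 123 123 123 123 122 120
246 120 118 118 131 130 130 130 121 121 121 122 108 123 127 118 120 122 122 123 122 121 121 122 122 121 121
```

>>> {"name": "apply_moves", "arguments": {"series": [[[0, 0, 0], [0, 0, -10], 1], [[0, 0, 0], [0, 0, -20], 0.5], [[0, 0, 0], [0, 0, -2], -0.3], [[0, 0, 0], [0, 0, -1], -0.3], [[0, 0, 0], [0, 0, 0], -0.3], [[0, 0, 0], [0, 0, 0], -0.3]]}}

```text
time: 6.75
eef_pos: [473.2, -197.7, 19.5]
tool_rot: [-0.0, 0.974, 0.228, 0.0]
contact_force: [0.1, 1.0, -0.0]
grip_width: 55.8
```

```bash
python3 - <<'E'
from h import *
s,M,p=st([473,-197.5,-20],26.4)
i=cv2.cvtColor(get_image("scene"),cv2.COLOR_RGB2BGR)[185:265,240:320]
cv2.imwrite("pics/c8.png",np.clip((cv2.resize(i,(600,600),interpolation=cv2.INTER_CUBIC)/255.)**.45*255,0,255).astype(np.uint8))
E
```

```text
t 6.75 p [ 473.2 -197.7   19.5] yaw 26.4 z [ 0.  0. -1.] F [ 0.12  0.97 -0.04] T [-0.02  0.   -0.02] w 55.8
tool shift [-0.1 -0.2 39.5]
turn [-0.01 -0.02  0.01]
```

View pics/c8.png

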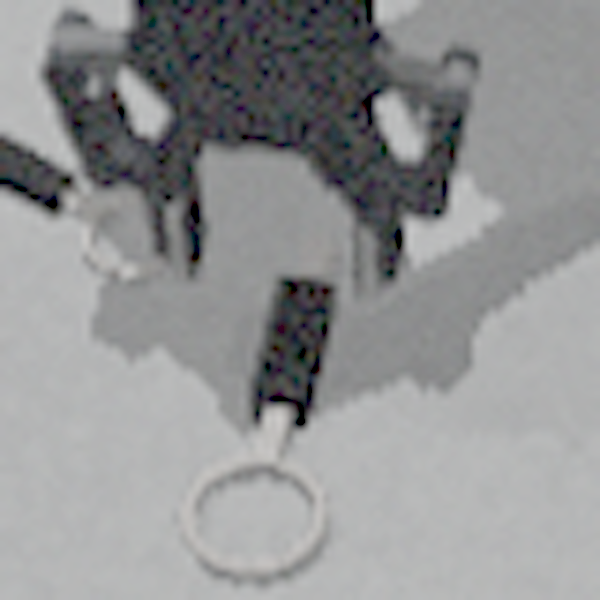

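>>> {"name": "apply_moves", "arguments": {"series": [[[0, 0, 0], [0, 0, 20], -0.3], [[0, 0, 0], [0, 0, 15], -0.3], [[0, 0, 0], [0, 0, 6], -0.3], [[0, 0, 0], [0, 0, 1], -0.3]]}}

```text
time: 7.2
eef_pos: [472.7, -197.4, -25.1]
tool_rot: [-0.001, 0.974, 0.228, -0.0]
contact_force: [0.1, -0.8, 0.1]
grip_width: 55.5
```

```bash
python3 -c "
from h import *
st([473,-197.5,-29.5],26.4)"
```

```text
t 7.2 p [ 472.7 -197.4  -25.1] yaw 26.4 z [-0.001  0.001 -1.   ] F [ 0.11 -0.85  0.07] T [ 0.    0.03 -0.02] w 55.5
tool shift [0.2 0.2 4.4]
turn [-0.08  0.04  0.01]
```

>>> {"name": "apply_moves", "arguments": {"series": [[[0, 0, 0], [0, 0, 1], 0.3], [[0, 0, 0], [0, 0, 1], 0.3], [[0, 0, 0], [0, 0, 1.5], 0.3]]}}

```text
time: 7.5
eef_pos: [473.0, -197.5, -28.3]
tool_rot: [-0.0, 0.974, 0.228, -0.0]
contact_force: [0.7, -1.1, 0.3]
grip_width: 30.1
```

>>> {"name": "apply_moves", "arguments": {"series": [[[0, 0, 0], [0, 0, 0.5], 1], [[0, 0, 0], [0, 0, 0], 1], [[0, 0, 0], [0, 0, 0], 1], [[0, 0, 0], [0, 0, 0], 1]], "force": 100}}

```text
time: 7.9
eef_pos: [473.6, -197.8, -27.4]
tool_rot: [0.0, 0.974, 0.228, 0.0]
contact_force: [-0.5, -0.5, -0.5]
grip_width: 17.5
```

```bash
python3 -c "
from h import *
st([473,-197.5,-29.5],26.4)"
```

```text
t 7.9 p [ 473.6 -197.8  -27.4] yaw 26.4 z [ 0.001  0.    -1.   ] F [-0.47 -0.45 -0.46] T [-0.01  0.   -0.02] w 17.5
tool shift [-0.4 -0.6  2.1]
turn [ 0.01 -0.03  0.02]
```

>>> {"name": "apply_moves", "arguments": {"series": [[[0, 0, 0], [0, 0, -5], 1], [[0, 0, 0], [0, 0, -15], 1], [[0, 0, 0], [0, 0, -25], 1], [[0, 0, 0], [0, 0, -25], 1], [[0, 0, 0], [0, 0, -25], 1], [[0, 0, 0], [0, 0, -25], 1], [[0, 0, 0], [0, 0, -25], 1], [[0, 0, 0], [0, 0, -25], 1]]}}

```text
time: 8.7
eef_pos: [470.4, -196.5, 147.2]
tool_rot: [-0.002, 0.974, 0.228, -0.003]
contact_force: [0.7, -0.9, 0.0]
grip_width: 17.3
```

>>> {"name": "apply_moves", "arguments": {"series": [[[0, 0, -7], [0, 0, -20], 1], [[0, 0, -7], [0, 0, -10], 1], [[0, 0, -7], [0, 0, 0], 1], [[0, 0, -7], [0, 0, 0], 1], [[0, 0, 0], [0, 0, 0], 1], [[0, 0, 0], [0, 0, 0], 1]]}}

```text
time: 9.3
eef_pos: [472.0, -197.2, 185.1]
tool_rot: [0.001, 0.886, 0.464, 0.001]
contact_force: [0.3, -0.2, -1.7]
grip_width: 17.4
```

```bash
python3 -c "
from h import *
s,M,p=st([553.6,3.5,213-36.4],54.5)
for n in ('top','scene'):
  cv2.imwrite(f'pics/{n}9.png',cv2.cvtColor(get_image(n),cv2.COLOR_RGB2BGR))
  d=M[:,0]; print(n,proj(n,[p+[0,0,36.4],p+[0,0,36.4]+70*d,p+[0,0,36.4]+92.5*d]).round(1).tolist())
a=cv2.imread('pics/scene9.png')[130:330,180:400]
cv2.imwrite('pics/c9.png',np.clip((cv2.resize(a,(660,600),interpolation=cv2.INTER_CUBIC)/255.)**.6*255,0,255).astype(np.uint8))"
```

```text
t 9.3 p [ 472.  -197.2  185.1] yaw 55.2 z [ 0.002 -0.    -1.   ] F [ 0.35 -0.15 -1.69] T [-0.01 -0.01 -0.01] w 17.4
tool shift [211.4 -47.4   8.6]
turn [ 0.1  -0.04  0.75]
top [[406.6, 257.5], [374.9, 242.0], [364.8, 237.1]]
scene [[273.1, 171.5], [283.0, 192.7], [286.3, 199.9]]
```

View pics/c9.png

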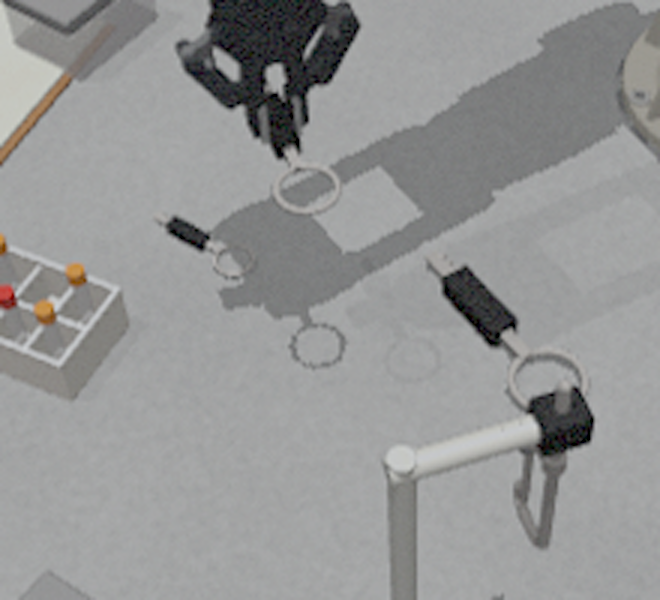

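>>> {"name": "apply_moves", "arguments": {"series": [[[0, 0, 0.7], [20, -5, 0], 1], [[0, 0, 0], [35, -8, 0.5], 1], [[0, 0, 0], [35, -8, 0.5], 1], [[0, 0, 0], [35, -8, 0.5], 1], [[0, 0, 0], [35, -8, 0.5], 1], [[0, 0, 0], [25, -6, 0], 1], [[0, 0, 0], [15, -3, 0], 1], [[0, 0, 0], [0, 0, 0], 1]]}}

```text
time: 10.2
eef_pos: [553.7, -1.4, 181.2]
tool_rot: [-0.0, 0.893, 0.449, -0.0]
contact_force: [0.3, 0.2, -0.6]
grip_width: 17.2
```

```bash
python3 -c "
from h import *
s,M,p=st([553.6,3.5,213-36.4],54.5)
for n in ('top','scene'):
  cv2.imwrite(f'pics/{n}10.png',cv2.cvtColor(get_image(n),cv2.COLOR_RGB2BGR))
  d=M[:,0]; f=p+[0,0,36.4]; print(n,proj(n,[f,f+70*d,f+92.5*d]).round(1).tolist())
  c=proj(n,f+70*d)[0].astype(int); print(c)
"
```

```text
t 10.2 p [553.7  -1.4 181.2] yaw 53.4 z [-0.001 -0.    -1.   ] F [ 0.31  0.24 -0.58] T [-0.05  0.   -0.  ] w 17.2
tool shift [ 3.9 -3.   4.6]
turn [-0.03  0.04 -1.13]
top [[304.0, 231.7], [274.1, 215.7], [264.6, 210.6]]
[274 215]
scene [[325.7, 234.6], [338.0, 261.5], [342.2, 270.7]]
[337 261]
```

>>> {"name": "apply_moves", "arguments": {"series": [[[0, 0, -1.1], [12, -3, 0], 1], [[0, 0, 0], [10, 0, 0], 1], [[0, 0, 0], [2, 0, 0], 1], [[0, 0, 0], [0, 0, 0], 1]]}}

```text
time: 10.7
eef_pos: [564.7, 17.6, 181.0]
tool_rot: [0.0, 0.89, 0.456, -0.001]
contact_force: [0.2, 0.4, -0.7]
grip_width: 17.4
```

```bash
python3 -c "
from h import *
s,M,p=st([565,20,213-36.4],54.5)
th=np.radians(54.5);D=(p[:2]-[639,123.2]);print('stand',D@[np.cos(th),np.sin(th)]+92.5,D@[-np.sin(th),np.cos(th)])
I={}
for n in ('top','scene'):
  I[n]=cv2.cvtColor(get_image(n),cv2.COLOR_RGB2BGR); cv2.imwrite(f'pics/{n}11.png',I[n])
  d=M[:,0]; f=p+[0,0,36.4]; print(n,proj(n,[f,f+70*d,f+92.5*d]).round(1).tolist())
a=cv2.resize(I['top'][175:235,210:290],(400,300),interpolation=cv2.INTER_CUBIC)
b=cv2.resize(I['scene'][245:325,320:400],(400,400),interpolation=cv2.INTER_CUBIC)
a=cv2.resize(I['top'][180:230,225:275],(400,400),interpolation=cv2.INTER_CUBIC)
b=cv2.resize(I['scene'][250:320,325:375],(400,560),interpolation=cv2.INTER_CUBIC)
o=np.zeros((560,800,3),np.uint8);o[:400,:400]=a;o[:,400:]=b
cv2.imwrite('pics/c11.png',np.clip((o/255.)**.6*255,0,255).astype(np.uint8))"
```

```text
t 10.7 p [564.7  17.6 181. ] yaw 54.3 z [-0.002 -0.001 -1.   ] F [ 0.21  0.35 -0.74] T [ 0.07  0.01 -0.03] w 17.4
tool shift [ 2.1 -1.2  4.4]
turn [-0.06  0.13 -0.19]
stand -36.589163131704424 -0.8390467348404574
top [[294.0, 227.7], [264.1, 212.3], [254.5, 207.4]]
scene [[330.6, 242.5], [343.8, 270.0], [348.3, 279.3]]
```

View pics/c11.png

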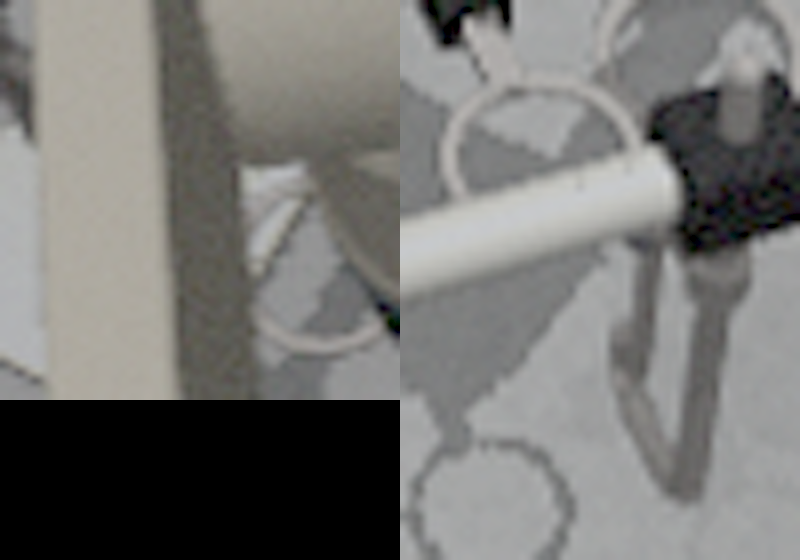

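>>> {"name": "apply_moves", "arguments": {"series": [[[0, 0, 0], [6, -4, 0], 1], [[0, 0, 0], [5, 0, 0], 1], [[0, 0, 0], [2, 0, 0], 1], [[0, 0, 0], [0, 0, 0], 1]]}}

```text
time: 11.2
eef_pos: [569.0, 30.9, 181.1]
tool_rot: [0.0, 0.89, 0.456, -0.001]
contact_force: [0.6, -0.0, -1.1]
grip_width: 17.4
```

```bash
cat >> h.py <<'E'
th=np.radians(54.5);X=np.array([np.cos(th),np.sin(th),0]);Y=np.array([-np.sin(th),np.cos(th),0])
def feel(n=5):
    F=[];P=[]
    for i in range(n):
        I=get_image("scene"); s=observe(); F.append(s["contact_force"]);P.append(s["eef_pos"])
    F=np.mean(F,0);p=np.mean(P,0);d=p-[639,123.2,0];q=s["tool_rot"];M=R.from_quat([*q[1:],q[0]]).as_matrix()
    print("t %.2f"%s["time"],"wire x %.2f y %.2f z %.2f"%(d@X+92.5,d@Y,p[2]+36.4),"F xyz",[round(float(F@v),2) for v in(X,Y,[0,0,1])],"T",s["torque"].round(2),"rot",M[:,0].round(3),M[:,2].round(3),"w %.1f"%s["grip_width"])
    cv2.imwrite("pics/f%.0f.png"%(s["time"]*100),cv2.cvtColor(I,cv2.COLOR_RGB2BGR))
    g=cv2.cvtColor(I,cv2.COLOR_RGB2GRAY).astype(int)
    for r in (285,289,292): print(r,*g[r,350:368])
E
python3 -c "
from h import *
feel(6)"
```

```text
t 11.50 wire x -23.69 y 3.41 z 217.44 F xyz [0.07, 0.35, -0.98] T [-0.03  0.03  0.01] rot [ 0.585  0.811 -0.003] [-0.003 -0.001 -1.   ] w 17.5
285 84 84 72 78 66 51 52 77 113 128 87 52 53 57 62 62 63 47
289 74 123 120 104 70 51 47 113 118 120 118 99 60 50 54 48 96 124
292 127 83 73 64 59 52 61 109 117 116 118 71 49 54 52 56 106 117
```

>>> {"name": "apply_moves", "arguments": {"series": [[[0, 0, 0], [3, 0, 0], 1], [[0, 0, 0], [2, 0, 0], 1], [[0, 0, 0], [1, 0, 0], 1]]}}

```text
time: 11.8
eef_pos: [572.4, 35.4, 181.1]
tool_rot: [0.0, 0.89, 0.456, -0.001]
contact_force: [0.7, 0.3, -1.1]
grip_width: 17.8
```

```bash
python3 -c "
from h import *
feel(6)"
```

```text
t 12.10 wire x -17.79 y 3.27 z 217.46 F xyz [0.08, 0.35, -1.04] T [ 0.02 -0.   -0.06] rot [ 0.585  0.811 -0.003] [-0.003 -0.001 -1.   ] w 16.8
285 103 112 114 127 81 56 48 77 104 124 87 51 51 60 63 65 61 50
289 81 78 76 77 61 53 51 110 118 121 117 99 62 55 51 49 93 125
292 78 64 70 64 53 53 64 109 117 116 118 74 48 51 53 55 114 122
```

>>> {"name": "apply_moves", "arguments": {"series": [[[0, 0, 0], [1.5, 0, 0], 1], [[0, 0, 0], [1, 0, 0], 1]]}}

```text
time: 12.3
eef_pos: [573.7, 37.2, 181.1]
tool_rot: [0.0, 0.89, 0.455, -0.001]
contact_force: [-0.2, -0.2, -0.9]
grip_width: 17.6
```

```bash
python3 -c "
from h import *
feel(6)"
```

```text
t 12.60 wire x -15.46 y 3.28 z 217.46 F xyz [-0.02, -0.4, -0.87] T [-0.01  0.03 -0.02] rot [ 0.585  0.811 -0.003] [-0.003 -0.002 -1.   ] w 17.8
285 74 77 76 84 58 51 50 90 110 109 82 53 53 55 62 65 58 48
289 86 69 64 58 59 54 47 113 120 117 121 102 58 49 53 45 97 128
292 79 62 72 67 52 51 64 114 113 114 116 72 52 54 52 54 115 127
```

>>> {"name": "apply_moves", "arguments": {"series": [[[0, 0, 0], [1, 0, 0], 1], [[0, 0, 0], [0.5, 0, 0], 1]]}}

```text
time: 12.8
eef_pos: [574.5, 38.3, 181.1]
tool_rot: [0.0, 0.89, 0.455, -0.002]
contact_force: [0.4, 1.5, -0.5]
grip_width: 17.3
```

```bash
python3 -c "
from h import *
feel(6)"
```

```text
t 13.10 wire x -14.10 y 3.30 z 217.43 F xyz [-0.13, -0.11, -0.61] T [-0.03  0.03 -0.03] rot [ 0.585  0.811 -0.003] [-0.003 -0.002 -1.   ] w 17.1
285 80 79 80 83 57 53 51 88 130 114 74 50 49 52 63 62 61 50
289 102 74 63 63 59 55 48 111 119 118 123 101 60 52 54 50 94 127
292 79 57 69 68 52 48 64 114 117 115 117 72 50 50 50 53 115 124
```

>>> {"name": "apply_moves", "arguments": {"series": [[[0, 0, 0], [1, 0, 0], 1], [[0, 0, 0], [0.5, 0, 0], 1]]}}

```text
time: 13.3
eef_pos: [575.3, 39.5, 181.1]
tool_rot: [0.0, 0.89, 0.455, -0.002]
contact_force: [-0.2, 0.6, -0.4]
grip_width: 17.5
```

```bash
python3 -c "
from h import *
feel(6)"
```

```text
t 13.60 wire x -12.67 y 3.31 z 217.42 F xyz [-0.12, 0.07, -0.83] T [-0.01  0.02 -0.01] rot [ 0.585  0.811 -0.003] [-0.003 -0.002 -1.   ] w 17.6
285 79 79 83 84 58 53 50 78 136 137 80 47 52 58 62 65 58 51
289 142 98 75 66 60 56 49 114 119 120 123 106 61 52 56 47 94 125
292 80 58 63 65 54 55 63 120 117 115 119 75 54 54 51 51 117 125
```

>>> {"name": "apply_moves", "arguments": {"series": [[[0, 0, 0], [1, 0, 0], 1], [[0, 0, 0], [0.5, 0, 0], 1]]}}

```text
time: 13.8
eef_pos: [576.0, 40.6, 181.0]
tool_rot: [0.0, 0.89, 0.455, -0.002]
contact_force: [-0.3, -1.0, -1.0]
grip_width: 17.7
```

```bash
python3 -c "
from h import *
feel(6)"
```

```text
t 14.10 wire x -11.36 y 3.34 z 217.38 F xyz [-0.57, -0.05, -0.48] T [-0.09  0.06  0.04] rot [ 0.585  0.811 -0.003] [-0.003 -0.002 -1.   ] w 17.3
285 78 80 78 80 63 53 52 78 116 136 89 53 49 53 63 65 61 51
289 141 100 90 78 65 54 49 85 96 115 119 100 60 48 52 50 94 123
292 79 60 61 60 56 58 62 120 115 117 116 72 49 52 55 54 117 123
```

>>> {"name": "apply_moves", "arguments": {"series": [[[0, 0, 0], [1, 0, 0], 1], [[0, 0, 0], [0.5, 0, 0], 1]]}}

```text
time: 14.3
eef_pos: [576.6, 41.5, 180.9]
tool_rot: [0.0, 0.89, 0.455, -0.002]
contact_force: [-0.3, -2.8, -0.6]
grip_width: 16.8
```

```bash
python3 -c "
from h import *
feel(6)"
```

```text
t 14.60 wire x -10.22 y 3.36 z 217.32 F xyz [-2.1, -0.51, -0.66] T [-0.25  0.14 -0.02] rot [ 0.585  0.811 -0.004] [-0.003 -0.002 -1.   ] w 17.5
285 80 79 83 82 59 52 54 63 115 132 92 53 48 54 61 63 62 52
289 122 119 94 82 63 53 52 69 97 106 116 101 61 54 52 44 97 127
292 73 54 63 67 55 55 50 117 116 116 119 72 46 51 53 53 116 122
```

>>> {"name": "apply_moves", "arguments": {"series": [[[0, 0, 0], [-1.5, 0, 0], 1], [[0, 0, 0], [0, 0, 1.5], 1], [[0, 0, 0], [0, 0, 1], 1], [[0, 0, 0], [0, 0, 0.5], 1]]}}

```text
time: 15.0
eef_pos: [576.0, 40.7, 177.9]
tool_rot: [-0.0, 0.89, 0.455, -0.001]
contact_force: [-0.4, -0.9, -0.5]
grip_width: 17.5
```

```bash
python3 -c "
from h import *
feel(6)" | head -1
```

```text
t 15.30 wire x -11.28 y 3.35 z 214.34 F xyz [-0.98, 0.29, -0.36] T [-0.07  0.08  0.03] rot [ 0.585  0.811 -0.003] [-0.003 -0.001 -1.   ] w 17.3
```

>>> {"name": "apply_moves", "arguments": {"series": [[[0, 0, 0], [0, 0, 0.6], 1], [[0, 0, 0], [0, 0, 0.4], 1]]}}

```text
time: 15.5
eef_pos: [576.1, 40.7, 177.1]
tool_rot: [0.0, 0.89, 0.455, -0.001]
contact_force: [-1.1, -0.2, 0.0]
grip_width: 17.2
```

```bash
python3 -c "
from h import *
feel(6)"|head -1
```

```text
t 15.80 wire x -11.25 y 3.28 z 213.46 F xyz [-1.1, 0.33, -0.52] T [-0.09  0.07  0.04] rot [ 0.585  0.811 -0.003] [-0.003 -0.001 -1.   ] w 17.4
```

>>> {"name": "apply_moves", "arguments": {"series": [[[0, 0, 0], [0, 0, 0.6], 1], [[0, 0, 0], [0, 0, 0.4], 1]]}}

```text
time: 16.0
eef_pos: [576.1, 40.6, 176.1]
tool_rot: [0.0, 0.89, 0.455, -0.001]
contact_force: [-0.1, -0.7, 0.3]
grip_width: 17.3
```

```bash
python3 -c "
from h import *
feel(5)" | head -1
```

```text
t 16.25 wire x -11.25 y 3.24 z 212.50 F xyz [-0.98, 0.16, 0.22] T [-0.14  0.06  0.01] rot [ 0.585  0.811 -0.002] [-0.002 -0.001 -1.   ] w 17.2
```

>>> {"name": "apply_moves", "arguments": {"series": [[[0, 0, 0], [0, 0, 0.6], 1], [[0, 0, 0], [0, 0, 0.4], 1]]}}

```text
time: 16.45
eef_pos: [576.2, 40.6, 175.2]
tool_rot: [0.0, 0.89, 0.455, -0.001]
contact_force: [-1.8, -0.8, 0.7]
grip_width: 17.5
```

```bash
python3 -c "
from h import *
feel(5)"|head -1
```

```text
t 16.70 wire x -11.22 y 3.19 z 211.62 F xyz [-1.16, 0.48, 0.6] T [-0.05  0.11 -0.  ] rot [ 0.585  0.811 -0.002] [-0.002 -0.001 -1.   ] w 17.1
```

>>> {"name": "apply_moves", "arguments": {"series": [[[0, 0, 0], [0, 0, 0.6], 1]]}}

```text
time: 16.8
eef_pos: [576.2, 40.6, 174.8]
tool_rot: [0.0, 0.89, 0.455, -0.001]
contact_force: [-2.4, -1.3, 2.4]
grip_width: 17.5
```

```bash
python3 -c "
from h import *
feel(5)"|head -1
```

```text
t 17.05 wire x -11.22 y 3.16 z 211.11 F xyz [-2.06, 0.65, 2.2] T [-0.01  0.11  0.07] rot [ 0.585  0.811 -0.002] [-0.002 -0.001 -1.   ] w 17.1
```

>>> {"name": "apply_moves", "arguments": {"series": [[[0, 0, 0], [-0.3, 0, -2], 1], [[0, 0, 0], [0, 0, -2], 1], [[0, 0, 0], [0, 0, -1.5], 1]]}}

```text
time: 17.35
eef_pos: [575.9, 40.6, 180.1]
tool_rot: [-0.0, 0.89, 0.455, -0.001]
contact_force: [0.5, -0.7, -1.5]
grip_width: 17.8
```

```bash
python3 -c "
from h import *
feel(4)" | head -1
```

```text
t 17.55 wire x -11.33 y 3.29 z 216.54 F xyz [-0.51, 0.26, -0.96] T [-0.01  0.03  0.04] rot [ 0.585  0.811 -0.002] [-0.002 -0.001 -1.   ] w 17.4
```

>>> {"name": "apply_moves", "arguments": {"series": [[[0, 0, 0], [2, 0, 0], 1], [[0, 0, 0], [2, 0, 0], 1], [[0, 0, 0], [2, 0, 0], 1]]}}

```text
time: 17.85
eef_pos: [579.2, 45.0, 179.8]
tool_rot: [0.0, 0.89, 0.455, -0.002]
contact_force: [-0.9, -2.6, 0.8]
grip_width: 17.4
```

```bash
python3 -c "
from h import *
feel(5)"
```

```text
t 18.10 wire x -5.72 y 3.30 z 216.22 F xyz [-2.46, -0.0, -0.42] T [-0.3   0.16 -0.03] rot [ 0.586  0.811 -0.003] [-0.003 -0.002 -1.   ] w 17.8
285 82 81 80 80 72 60 57 54 87 125 88 53 52 54 66 65 59 51
289 78 80 74 78 76 60 57 49 123 129 126 86 52 53 52 48 95 125
292 141 137 139 141 90 57 56 51 96 114 118 72 52 54 55 55 116 124
```

>>> {"name": "apply_moves", "arguments": {"series": [[[0, 0, 0], [2, 0, -0.2], 1], [[0, 0, 0], [2, 0, -0.2], 1], [[0, 0, 0], [2, 0, 0], 1], [[0, 0, 0], [1.2, 0, 0], 1]]}}

```text
time: 18.5
eef_pos: [583.2, 50.9, 180.2]
tool_rot: [0.0, 0.89, 0.455, -0.002]
contact_force: [-1.5, -2.1, 0.6]
grip_width: 17.4
```

```bash
python3 -c "
from h import *
feel(5)"
```

```text
t 18.75 wire x 1.20 y 3.43 z 216.54 F xyz [-3.0, 0.11, 0.68] T [-0.38  0.3   0.02] rot [ 0.586  0.811 -0.004] [-0.004 -0.002 -1.   ] w 17.1
285 76 80 79 79 83 65 60 65 63 78 71 50 50 55 60 62 62 50
289 79 78 72 80 77 63 56 60 56 91 125 102 58 50 55 49 92 128
292 79 57 73 81 77 64 58 59 60 80 78 57 47 57 55 52 116 124
```

>>> {"name": "apply_moves", "arguments": {"series": [[[0, 0, 0], [0, 0, 2], 1], [[0, 0, 0], [0, 0, 2], 1], [[0, 0, 0], [0, 0, 2], 1]]}}

```text
time: 19.05
eef_pos: [583.1, 50.8, 173.9]
tool_rot: [0.0, 0.89, 0.455, -0.002]
contact_force: [-2.5, -1.8, 0.3]
grip_width: 17.3
```

```bash
python3 -c "
from h import *
feel(4)"
```

```text
t 19.25 wire x 0.94 y 3.56 z 210.09 F xyz [-2.35, -0.08, -1.74] T [-0.37  0.33  0.03] rot [ 0.586  0.81  -0.004] [-0.004 -0.002 -1.   ] w 17.4
285 80 81 81 76 79 63 59 59 67 81 72 50 54 56 60 65 62 49
289 76 80 79 79 78 62 58 62 59 93 120 106 59 47 52 50 92 127
292 77 64 70 81 78 58 58 60 57 115 109 69 50 52 49 54 114 123
```

>>> {"name": "apply_moves", "arguments": {"series": [[[0, 0, 0], [0, 0, 2], 1], [[0, 0, 0], [0, 0, 2], 1], [[0, 0, 0], [0, 0, 1.5], 1]]}}

```text
time: 19.55
eef_pos: [583.3, 50.9, 168.3]
tool_rot: [0.0, 0.89, 0.455, -0.002]
contact_force: [-1.6, -1.4, -0.7]
grip_width: 17.1
```

```bash
python3 -c "
from h import *
feel(4)"
```

```text
t 19.75 wire x 1.17 y 3.46 z 204.60 F xyz [-2.38, 0.43, -0.97] T [-0.33  0.24  0.03] rot [ 0.586  0.81  -0.004] [-0.004 -0.002 -1.   ] w 17.2
285 76 81 80 77 80 65 55 59 64 76 71 52 47 54 61 64 63 50
289 78 77 73 78 80 62 60 59 61 95 124 109 60 50 54 49 97 126
292 79 61 71 81 75 56 58 57 58 112 123 75 48 50 53 57 116 124
```

>>> {"name": "apply_moves", "arguments": {"series": [[[0, 0, 0], [0, 0, 2], 1], [[0, 0, 0], [0, 0, 2], 1], [[0, 0, 0], [0, 0, 1.5], 1]]}}

```text
time: 20.05
eef_pos: [583.4, 50.9, 162.7]
tool_rot: [0.0, 0.89, 0.455, -0.002]
contact_force: [-0.4, -1.1, -1.5]
grip_width: 17.5
```

```bash
python3 -c "
from h import *
feel(4)"
```

```text
t 20.25 wire x 1.24 y 3.45 z 198.90 F xyz [-1.53, -0.25, -3.15] T [-0.41  0.3   0.06] rot [ 0.586  0.81  -0.004] [-0.004 -0.002 -1.   ] w 17.3
285 79 78 81 79 81 67 56 55 67 72 62 50 52 55 63 64 61 50
289 77 80 75 78 78 57 58 54 62 96 126 105 61 53 55 50 94 127
292 77 59 71 81 74 60 58 56 74 116 123 75 50 53 48 56 114 122
```

>>> {"name": "apply_moves", "arguments": {"series": [[[0, 0, 0], [0, 0, 1], 1], [[0, 0, 0], [0, 0, 1], 1]]}}

```text
time: 20.45
eef_pos: [583.6, 51.2, 160.7]
tool_rot: [0.0, 0.89, 0.455, -0.002]
contact_force: [0.1, 0.2, -1.1]
grip_width: 17.2
```

```bash
python3 -c "
from h import *
feel(4)"
```

```text
t 20.65 wire x 1.65 y 3.27 z 197.13 F xyz [0.07, 0.69, -0.48] T [-0.04 -0.03  0.02] rot [ 0.586  0.81  -0.003] [-0.003 -0.002 -1.   ] w 17.6
285 78 81 79 80 59 54 53 58 70 79 66 48 46 55 63 61 60 50
289 78 77 76 72 58 54 52 75 80 78 122 105 62 51 54 50 94 126
292 79 60 73 65 53 56 54 65 89 119 125 74 47 52 52 53 113 125
```

>>> {"name": "apply_moves", "arguments": {"series": [[[0, 0, 0], [0, 0, 1], 1], [[0, 0, 0], [0, 0, 0.5], 1]]}}

```text
time: 20.85
eef_pos: [584.0, 51.3, 159.6]
tool_rot: [0.0, 0.89, 0.455, -0.001]
contact_force: [0.7, 0.5, -0.1]
grip_width: 17.3
```

```bash
python3 -c "
from h import *
feel(4)"
```

```text
t 21.05 wire x 1.95 y 3.03 z 196.00 F xyz [0.07, 0.07, -0.6] T [-0.01 -0.01 -0.04] rot [ 0.586  0.81  -0.002] [-0.002 -0.001 -1.   ] w 17.2
285 77 79 78 78 57 53 54 64 68 93 79 54 50 55 63 65 59 52
289 79 79 76 71 60 58 51 78 78 75 124 96 60 54 55 51 95 125
292 77 59 71 68 55 54 53 66 66 116 121 74 51 52 52 53 116 123
```

>>> {"name": "apply_moves", "arguments": {"series": [[[0, 2, 0], [0.8, 0, 3.2], 1], [[0, 2, 0], [0.8, 0, 3.2], 1], [[0, 0, 0], [0, 0, 0], 1]]}}

```text
time: 21.35
eef_pos: [585.2, 53.0, 153.2]
tool_rot: [-0.016, 0.89, 0.455, 0.031]
contact_force: [0.3, 0.5, -1.5]
grip_width: 17.5
```

```bash
cat >> h.py <<'E'
def ringpx(f):
    g=cv2.imread(f,0)[240:310,325:372].astype(int)
    return g
E
python3 -c "
from h import *
feel(4)"; ls -t pics | head -3
```

```text
t 21.55 wire x 4.73 y 2.59 z 190.10 F xyz [0.06, -0.45, -0.89] T [-0.03  0.05  0.04] rot [0.583 0.809 0.069] [ 0.041  0.056 -0.998] w 17.6
285 80 77 81 82 60 55 51 70 96 123 89 54 48 55 59 64 62 50
289 79 76 73 71 60 51 48 120 126 127 130 89 54 50 54 50 94 125
292 79 63 70 69 58 51 50 67 119 124 125 74 50 52 51 53 116 126
f2155.png
f2105.png
f2065.png
```

>>> {"name": "apply_moves", "arguments": {"series": [[[0, 2, 0], [0.8, 0, 3.2], 1], [[0, 2, 0], [0.8, 0, 3.2], 1], [[0, 2, 0], [0.8, 0, 3.2], 1], [[0, 2, 0], [0.8, 0, 3.2], 1], [[0, 0, 0], [0, 0, 0], 1]]}}

```text
time: 22.05
eef_pos: [590.7, 59.0, 142.2]
tool_rot: [-0.047, 0.884, 0.454, 0.095]
contact_force: [-0.5, 0.5, -0.1]
grip_width: 17.9
```

```bash
python3 - <<'E'
from h import *
feel(4)
s,M,p=st()
o=np.array([639,123.2,0])
for nm,P in(("A",lambda x:p+M@[x,0,-36.4]),("B",lambda x:p+[0,0,32]+M@[x,0,-4.4])):
    for x in(0,28,70,92.5): 
        w=P(x); print(nm,x,"stand",((w-o)@X).round(1),((w-o)@Y).round(1),w[2].round(1),proj("scene",w)[0].round(1))
a=get_image("scene")[225:325,310:390,::-1]
cv2.imwrite('pics/c12.png',np.clip((cv2.resize(a,(480,600),interpolation=cv2.INTER_CUBIC)/255.)**.6*255,0,255).astype(np.uint8))
E
```

```text
t 22.25 wire x 12.81 y 1.47 z 179.23 F xyz [0.09, 0.14, -0.78] T [-0.13  0.08 -0.01] rot [0.568 0.795 0.211] [ 0.126  0.169 -0.977] w 17.1
285 101 101 103 111 77 55 51 93 121 120 75 48 50 52 68 62 59 50
289 82 79 75 74 58 49 45 121 129 119 87 92 58 49 53 52 89 117
292 71 61 72 64 60 54 59 117 125 124 125 74 51 52 54 55 107 116
t 22.25 p [591.8  59.4 143. ] yaw 54.5 z [ 0.126  0.169 -0.977] F [-0.53 -0.02 -0.93] T [-0.13  0.08 -0.01] w 17.1
A 0 stand -87.1 1.5 178.6 [339.  269.7]
A 28 stand -59.7 1.5 184.5 [344.3 278.8]
A 70 stand -18.6 1.5 193.3 [352.7 293.4]
A 92.5 stand 3.4 1.5 198.1 [357.4 301.6]
B 0 stand -80.3 1.4 179.3 [340.2 272.1]
B 28 stand -52.9 1.4 185.2 [345.5 281.4]
B 70 stand -11.9 1.4 194.0 [354.  296.1]
B 92.5 stand 10.1 1.3 198.8 [358.8 304.4]
```

```bash
python3 - <<'E'
from h import *
for f in("f2225",):
    g=cv2.imread(f"pics/{f}.png",0)
    print(f); print("     ",*range(332,376))
    for r in range(276,314): print(r,*["%3d"%v for v in g[r,332:376]])
E
```

```text
f2225
      332 333 334 335 336 337 338 339 340 341 342 343 344 345 346 347 348 349 350 351 352 353 354 355 356 357 358 359 360 361 362 363 364 365 366 367 368 369 370 371 372 373 374 375
276 161 164 166 167 167 169 170 171 171 170 169 169 170 167 166 164 162 158 156 153 146 142 138 134 124 119 115  77  26   6   3  13   4  13  19  12   6  14   8   6  11  11   0   2
277 167 170 170 171 169 169 169 170 167 168 166 166 164 161 157 154 150 147 142 135 129 124 115 109  98  93  78  54  18  15   0  11   0   3   0   9   0   1   0   3   8   0   3  19
278 170 170 169 170 171 170 168 168 164 165 160 156 154 150 147 141 136 127 121 113 105  96  87  77  69  71  48   4   2   8   3   1   9  12   3  14   3   2   1   2  18  38  78  86
279 171 169 169 168 167 165 160 158 155 152 147 143 139 134 125 118 108  98  92  93  84  57  52  53  52  58  49  27  15   0   9  16   3   4   8   5   0  41  42  88  89  96 120 119
280 167 166 164 161 157 154 152 149 143 139 131 127 118 109  93  88  89  84  93 106 110  65  34  39  35  41  54  40   9   3  14   4   0   4  23  11  49  94  96 122 125 123 120 117
281 158 156 
[... 5227 characters left out ...]
  79  80  82  76 102 122 123 126 125 120 116 115 113 112 114 114 112 115 114 116 100  71  54  49  54  59  58  92 110 113 110 111 115 115 113 110 111 113 112 111
311  82  77  78  78  78  79  82  73  72 119 126 127 125 125 113 110 113 113 115 113 113 112 114 115 117  86  59  51  56  59  61  98 108 109 112 112 113 114 118 117 115 117 115 115
312  89  78  75  80  78  78  78  77  75 120 128 128 124 123 118 113 111 112 116 116 112 114 112 112 113 107  92  79  66  69  81 110 112 112 111 113 111 113 119 121 118 120 118 120
313  89  76  76  79  76  78  78  81  78 103 124 125 124 121 120 115 112 115 114 113 113 115 115 110 108 112 111 104  93  97 103 114 115 114 114 113 113 110 117 120 120 121 122 122
```

```bash
cat >> h.py <<'E'
def ringmodel(p,M,case,dx=0,dy=0):
    a=np.linspace(0,2*np.pi,721); L_=np.c_[70+dx+22.5*np.cos(a),dy+22.5*np.sin(a),0*a]
    W=(p+(L_+[0,0,-36.4])@M.T) if case=="A" else (p+[0,0,32]+(L_+[0,0,-4.4])@M.T)
    q=proj("scene",W); i=q[:,0].argmin(); k=q[:,1]>q[i,1]; j=abs(q[:,0]-347.5)+1e3*~k; l=abs(q[:,0]-343)+1e3*~k
    return q[i].round(1),q[j.argmin()].round(1),q[l.argmin()].round(1)
E
python3 - <<'E'
from h import *
s,M,p=st()
for c in"AB":
  for dx,dy in((0,0),(-3,0),(0,3),(-3,3),(-3,5)): print(c,dx,dy,*ringmodel(p,M,c,dx,dy))
E
```

```text
t 22.3 p [591.7  59.4 142.9] yaw 54.5 z [ 0.126  0.17  -0.977] F [-0.26 -1.11 -1.01] T [-0.06  0.04  0.02] w 17.5
A 0 0 [340.8 293.6] [347.5 301.5] [343.  298.7]
A -3 0 [340.2 292.5] [347.5 300.6] [343.  298.2]
A 0 3 [339.3 294.1] [347.5 302.4] [343.  300.5]
A -3 3 [338.7 293.1] [347.5 301.4] [343.  299.8]
A -3 5 [337.7 293.4] [347.5 301.9] [343.  300.6]
B 0 0 [342.1 296.3] [347.5 303.7] [343.  299.8]
B -3 0 [341.5 295.2] [347.5 302.9] [343.  299.6]
B 0 3 [340.6 296.8] [347.5 304.8] [343.  302.1]
B -3 3 [340.  295.7] [347.5 303.9] [343.  301.6]
B -3 5 [339.  296.1] [347.5 304.4] [343.  302.6]
```

>>> {"name": "apply_moves", "arguments": {"series": [[[0, 3, 0], [1.6, 0, 5.3], 1], [[0, 3, 0], [1.6, 0, 5.3], 1], [[0, 0, 0], [0, 0, 0], 1]]}}

```text
time: 22.6
eef_pos: [596.4, 65.3, 134.2]
tool_rot: [-0.071, 0.877, 0.453, 0.143]
contact_force: [-1.0, -0.4, -1.2]
grip_width: 17.2
```

```bash
cat >> h.py <<'E'
def tilt(tx=0.0,tz=195.5,n=6):
    F=[]
    for i in range(n): get_image("scene");s=observe();F.append(s["contact_force"])
    F=np.mean(F,0);q=s["tool_rot"];M=R.from_quat([*q[1:],q[0]]).as_matrix();p=np.array(s["eef_pos"])
    w=p+M@[90,0,-36.4]; o=np.array([639,123.2,0]); d=w-o
    print("t %.2f"%s["time"],"tilt %.1f"%np.degrees(np.arcsin(M[2,0])),"wire",(d@X).round(1),(d@Y).round(1),w[2].round(1),"F",[round(float(F@v),2) for v in(X,Y,[0,0,1])],"corr tool",(M.T@((tx-d@X)*X+[0,0,tz-w[2]])).round(1),"q",s["q"].round(2),"w %.1f"%s["grip_width"])
    f=p+M@[-2,0,-36.4]; print("fob",((f-o)@X).round(1),f[2].round(1))
E
python3 -c "
from h import *
tilt()"
```

```text
t 22.90 tilt 18.3 wire 3.2 0.9 198.3 F [0.18, 0.01, -1.11] corr tool [-4.  -0.   1.6] q [-0.06  0.3   1.92  0.38  0.78  0.3 ] w 17.2
fob -84.1 169.3
```

>>> {"name": "apply_moves", "arguments": {"series": [[[0, 3, 0], [1, 0, 5.1], 1], [[0, 3, 0], [1, 0, 5.1], 1], [[0, 0, 0], [-0.5, 0, 0.5], 1]]}}

```text
time: 23.2
eef_pos: [602.3, 71.1, 127.0]
tool_rot: [-0.093, 0.867, 0.45, 0.191]
contact_force: [-0.3, 0.1, -1.4]
grip_width: 17.5
```

```bash
python3 -c "
from h import *
tilt()"
```

```text
t 23.50 tilt 24.5 wire 4.0 0.1 198.7 F [-0.07, 0.13, -0.68] corr tool [-5.  -0.1  1.2] q [-0.11  0.31  1.96  0.57  0.72  0.1 ] w 17.3
fob -79.7 160.5
```

>>> {"name": "apply_moves", "arguments": {"series": [[[0, 0, 0], [-2, 0, 0.6], 1], [[0, 0, 0], [-2, 0, 0.6], 1]]}}

```text
time: 23.7
eef_pos: [602.3, 69.2, 126.1]
tool_rot: [-0.092, 0.867, 0.451, 0.191]
contact_force: [0.3, 0.1, -0.5]
grip_width: 17.3
```

```bash
python3 - <<'E'
from h import *
tilt()
s,M,p=st()
for c in"AB":
  for dx,dy in((-2.5,2),): print(c,dx,dy,*ringmodel(p,M,c,dx,dy))
g=cv2.cvtColor(get_image("scene"),cv2.COLOR_RGB2GRAY)
for r in range(282,312): print(r,*["%3d"%v for v in g[r,332:366]])
E
```

```text
t 24.00 tilt 24.5 wire 1.3 -0.1 196.4 F [0.18, -0.17, -0.99] corr tool [-1.6 -0.   0.3] q [-0.11  0.31  1.97  0.58  0.72  0.09] w 17.4
fob -82.4 158.3
t 24.0 p [602.1  69.1 126. ] yaw 55.2 z [ 0.249  0.332 -0.91 ] F [ 0.57  0.64 -1.06] T [-0.19  0.17 -0.04] w 17.4
A -2.5 2 [338.7 296.5] [347.5 302.6] [343.  301.6]
B -2.5 2 [341.2 301.5] [347.5 307.3] [343.  305.1]
282 149 146 141 133 126 122 114 105  94  80  65  70  39  23  24  76  80  78  77 122 131 126  94  57  54  56 121  82  47  48  53  47  47  52
283 131 124 118 111 102  97  81  61  59  54  82  94  95  38   6  76  80  82  81 107 126 121  86  55  50  65 115 106  72  67  77  68  61  63
284 108  99  90  76  64  60  38  18  28  92 118 121 127  99  35  62  80  84  75  76 125 125  81  51  50  71 110 118  87  55  59  75  72  72
285  80  73  77  68  22   1  11   6  26 100 123 120 120 127  63  53  78  79  79  76 104 120  75  51  51  79 111 120  83  50  49  56  64  61
286  72  77  78  81  41   3   6   6  20  58 110 121 118 122  99  79  74  78  79  76  64  96  64  52  48  87 114 118  90  56  49  50  54  53
287  80  81  84  83  68  33  15  
[... 2766 characters left out ...]

307  80  80  78  77  78  83  78  76  71  71  66 112 115 114 115 118 118 114 117 113 115 116 115  80  70  76  81  56  53  58  61  68 109 111
308  80  81  80  79  82  79  81  76  67  90  94 116 117 110 112 116 119 118 116 114 114 113 113  98  66  74  76  54  56  60  58  70 112 116
309  79  81  80  80  83  81  81  79  69  97 119 119 116 115 116 116 115 115 114 113 111 110 112 113  80  64  61  51  58  58  56  86 117 116
310  80  80  82  80  80  80  79  82  78  66 110 117 115 115 115 114 113 115 112 114 111 115 114 116 103  72  55  51  55  58  58  94 109 110
311  77  79  80  79  78  78  81  78 101 100 115 119 116 113 115 112 111 113 114 115 115 114 115 116 116  88  60  51  58  56  62 100 108 111
```

>>> {"name": "apply_moves", "arguments": {"series": [[[0, 3, 0], [0.3, 0, 5], 1], [[0, 3, 0], [0.3, 0, 5], 1], [[0, 0, 0], [-0.5, 0, 0], 1], [[0, 0, 0], [0, 0, 0], 1]]}}

```text
time: 24.45
eef_pos: [605.8, 72.6, 117.5]
tool_rot: [-0.115, 0.855, 0.446, 0.238]
contact_force: [0.2, 0.0, -1.1]
grip_width: 17.7
```

```bash
python3 -c "
from h import *
tilt()"
```

```text
t 24.75 tilt 30.7 wire -1.0 -0.6 195.3 F [-0.33, -0.04, -1.11] corr tool [1.  0.  0.3] q [-0.17  0.34  2.01  0.8   0.69 -0.16] w 17.4
fob -80.1 148.3
```

>>> {"name": "apply_moves", "arguments": {"series": [[[0, 3, 0], [1.7, 0, 4.9], 1], [[0, 3, 0], [1.6, 0, 4.9], 1], [[0, 3, 0], [1.6, 0, 4.9], 1], [[0, 0, 0], [0, 0, 0], 1]]}}

```text
time: 25.15
eef_pos: [615.2, 84.2, 110.2]
tool_rot: [-0.15, 0.832, 0.437, 0.308]
contact_force: [-1.2, -0.7, -0.9]
grip_width: 17.5
```

```bash
python3 -c "
from h import *
tilt()"
```

```text
t 25.45 tilt 40.0 wire 0.9 -1.7 197.7 F [0.08, -0.22, -0.72] corr tool [-2.1 -0.1  1.1] q [-0.23  0.39  2.06  1.12  0.72 -0.52] w 17.2
fob -69.5 138.6
```

>>> {"name": "apply_moves", "arguments": {"series": [[[0, 3, 0], [0.3, -0.7, 5.5], 1], [[0, 3, 0], [0.5, -0.7, 5.3], 1], [[0, 3, 0], [0.8, -0.7, 5.2], 1], [[0, 0, 0], [0, 0, 0], 1]]}}

```text
time: 25.85
eef_pos: [624.1, 96.6, 104.1]
tool_rot: [-0.181, 0.802, 0.427, 0.376]
contact_force: [-0.5, -0.7, -1.3]
grip_width: 17.4
```

```bash
python3 -c "
from h import *
tilt()"
```

```text
t 26.15 tilt 49.3 wire 1.4 -0.8 197.9 F [0.0, -0.26, -0.76] corr tool [-2.7 -0.1  0.5] q [-0.29  0.48  2.1   1.39  0.81 -0.85] w 17.6
fob -58.5 128.2
```

>>> {"name": "apply_moves", "arguments": {"series": [[[0, 3, 0], [-0.4, 0, 5.3], 1], [[0, 3, 0], [-0.2, 0, 5.3], 1], [[0, 3, 0], [-0.2, 0, 5.2], 1], [[0, 0, 0], [0, 0, 0], 1]]}}

```text
time: 26.55
eef_pos: [634.6, 107.0, 98.9]
tool_rot: [-0.212, 0.767, 0.414, 0.441]
contact_force: [0.0, 0.6, -1.5]
grip_width: 17.4
```

```bash
python3 -c "
from h import *
tilt()"
```

```text
t 26.85 tilt 58.5 wire 0.6 -2.1 196.5 F [0.14, -0.06, -0.56] corr tool [-1.1 -0.1  0. ] q [-0.33  0.58  2.12  1.58  0.95 -1.1 ] w 17.6
fob -47.3 118.0
```

>>> {"name": "apply_moves", "arguments": {"series": [[[0, 3, 0], [0.2, -0.5, 5.2], 1], [[0, 3, 0], [0.3, -0.5, 5.2], 1], [[0, 3, 0], [0.3, -0.5, 5.2], 1], [[0, 0, 0], [0, 0, 0], 1]]}}

```text
time: 27.25
eef_pos: [644.4, 119.9, 97.5]
tool_rot: [-0.242, 0.727, 0.399, 0.504]
contact_force: [0.6, -0.4, -0.3]
grip_width: 17.2
```

```bash
python3 -c "
from h import *
tilt()"
```

```text
t 27.55 tilt 67.7 wire 0.8 -1.7 196.3 F [-0.15, -0.19, -0.95] corr tool [-1.  -0.1 -0.4] q [-0.35  0.7   2.11  1.69  1.12 -1.28] w 17.5
fob -33.8 111.2
```

>>> {"name": "apply_moves", "arguments": {"series": [[[0, 3, 0], [0.3, -0.5, 4.8], 1], [[0, 3, 0], [0.5, -0.5, 4.8], 1], [[0, 3, 0], [0.5, -0.5, 4.8], 1], [[0, 0, 0], [0, 0, 0], 1]]}}

```text
time: 27.95
eef_pos: [653.5, 132.1, 99.4]
tool_rot: [-0.27, 0.683, 0.381, 0.562]
contact_force: [0.9, -0.9, -0.3]
grip_width: 17.0
```

```bash
python3 -c "
from h import *
tilt(0,194.5)"
```

```text
t 28.25 tilt 76.6 wire 0.2 -1.3 196.7 F [0.25, -0.07, -0.55] corr tool [-2.2 -0.1  0.3] q [-0.36  0.83  2.09  1.77  1.3  -1.4 ] w 17.2
fob -20.2 107.2
```

>>> {"name": "apply_moves", "arguments": {"series": [[[0, 0, 0], [-0.8, 0, 0.2], 1], [[0, 0, 0], [-0.7, 0, 0.2], 1]]}}

```text
time: 28.45
eef_pos: [654.2, 131.7, 100.5]
tool_rot: [-0.268, 0.682, 0.382, 0.563]
contact_force: [-0.2, 0.1, -1.1]
grip_width: 17.4
```

```bash
python3 -c "
from h import *
tilt(0,194.5)"
```

```text
t 28.75 tilt 76.6 wire 0.3 -1.5 195.7 F [0.15, -0.04, -0.78] corr tool [-1.3 -0.1  0. ] q [-0.36  0.83  2.09  1.77  1.3  -1.41] w 17.3
fob -20.2 106.2
```

>>> {"name": "apply_moves", "arguments": {"series": [[[0, 0, 0], [-0.6, 0, 0.1], 1]]}}

```text
time: 28.85
eef_pos: [654.1, 131.8, 99.5]
tool_rot: [-0.268, 0.682, 0.382, 0.563]
contact_force: [-0.8, -0.0, -1.3]
grip_width: 17.3
```

```bash
python3 -c "
from h import *
tilt(0,194.5)"
```

```text
t 29.15 tilt 76.6 wire 0.2 -1.5 195.1 F [-0.1, -0.47, -0.66] corr tool [-0.6 -0.  -0.1] q [-0.36  0.83  2.08  1.77  1.3  -1.41] w 17.1
fob -20.2 105.6
```

>>> {"name": "apply_moves", "arguments": {"series": [[[0, 0, 0], [-0.6, 0, 0.1], 1]]}}

```text
time: 29.25
eef_pos: [654.1, 131.7, 98.9]
tool_rot: [-0.268, 0.682, 0.382, 0.563]
contact_force: [-0.4, 0.1, -0.6]
grip_width: 17.4
```

```bash
python3 -c "
from h import *
tilt(0,194.5)"
```

```text
Traceback (most recent call last):
  File "h.py", line 55, in tilt
    for i in range(n): get_image("scene");s=observe();F.append(s["contact_force"])
                       ~~~~~~~~~^^^^^^^^^
ValueError: 200 camera calls are used up
```

```bash
sed -i 's/get_image("scene");s=observe();F.append/s=observe();F.append/' h.py; python3 -c "
from h import *
tilt(0,194.5,1)"
```

```text
t 29.50 tilt 76.6 wire 0.2 -1.6 194.5 F [1.09, 0.08, -1.08] corr tool [-0.  -0.  -0.2] q [-0.36  0.83  2.08  1.77  1.3  -1.41] w 17.5
fob -20.2 105.0
```

>>> {"name": "apply_moves", "arguments": {"series": [[[0, 0, 0], [-0.5, 0, 0.1], 1]]}}

```text
time: 29.6
eef_pos: [654.1, 131.7, 98.4]
tool_rot: [-0.268, 0.682, 0.382, 0.563]
contact_force: [-0.1, 0.4, -1.3]
grip_width: 17.2
```

>>> {"name": "apply_moves", "arguments": {"series": [[[0, 0, 0], [-0.5, 0, 0.1], 1]]}}

```text
time: 29.7
eef_pos: [654.2, 131.7, 98.1]
tool_rot: [-0.268, 0.682, 0.382, 0.563]
contact_force: [0.9, 0.4, 1.3]
grip_width: 17.1
```

>>> {"name": "apply_moves", "arguments": {"series": [[[0, 0, 0], [0, 0, 0], 1]]}}

```text
time: 29.8
eef_pos: [654.2, 131.7, 98.2]
tool_rot: [-0.269, 0.682, 0.382, 0.563]
contact_force: [0.1, 0.0, -0.5]
grip_width: 17.1
```

```bash
python3 -c "
from h import *
tilt(0,194.5,1)"
```

```text
t 29.80 tilt 76.7 wire 0.2 -1.6 193.8 F [0.07, -0.03, -0.51] corr tool [ 0.6  0.  -0.3] q [-0.36  0.83  2.08  1.77  1.3  -1.41] w 17.1
fob -20.2 104.3
```

>>> {"name": "apply_moves", "arguments": {"series": [[[0, 0, 0], [0, 0, 0], 0.5], [[0, 0, 0], [0, 0, 0], 0.3], [[0, 0, 0], [0, 0, 0], 0], [[0, 0, 0], [0, 0, 0], -0.5], [[0, 0, 0], [0, 0, 0], -0.8], [[0, 0, 0], [0, 0, 0], -0.8]], "force": 20}}

```text
time: 30.4
eef_pos: [654.4, 131.6, 98.3]
tool_rot: [-0.268, 0.682, 0.382, 0.563]
contact_force: [0.5, 0.1, 0.0]
grip_width: 76.9
```

>>> {"name": "apply_moves", "arguments": {"series": [[[0, 0, 0], [0, 0, -5], -0.8], [[0, 0, 0], [0, 0, -15], -0.8], [[0, 0, 0], [0, 0, -20], -0.8], [[0, 0, 0], [0, 0, -20], -0.8], [[0, 0, 0], [0, 0, -20], -0.8], [[0, 0, 0], [0, 0, -20], -0.8], [[0, 0, 0], [0, 0, -20], -0.8], [[0, 0, 0], [0, 0, 0], -0.8]]}}

```text
time: 31.2
eef_pos: [580.4, 29.0, 127.0]
tool_rot: [-0.269, 0.682, 0.382, 0.563]
contact_force: [-0.4, -0.8, -0.2]
grip_width: 76.9
```

```bash
python3 -c "
from h import *
st()
try: get_image('scene')
except Exception as e: print(e)"
```

```text
t 31.2 p [580.4  29.  127. ] yaw 71.2 z [ 0.563  0.796 -0.222] F [-0.39 -0.78 -0.15] T [-0.38  0.31 -0.03] w 76.9
200 camera calls are used up
```

>>> {"name": "apply_moves", "arguments": {"series": [[[0, 0, 0], [0, 0, -20], -0.8], [[0, 0, 0], [0, 0, -20], -0.8], [[0, 0, 0], [0, 0, -10], -0.8], [[0, 0, 0], [0, 0, 0], -0.8], [[0, 0, 0], [0, 0, 0], -0.8], [[0, 0, 0], [0, 0, 0], -0.8], [[0, 0, 0], [0, 0, 0], -0.8], [[0, 0, 0], [0, 0, 0], -0.8]]}}

```text
time: 32.0
eef_pos: [551.1, -11.2, 138.3]
tool_rot: [-0.269, 0.682, 0.381, 0.563]
contact_force: [-0.5, 0.6, 0.0]
grip_width: 76.6
```

>>> {"name": "apply_moves", "arguments": {"series": [[[0, 0, 0], [0, 0, 0], -0.8], [[0, 0, 0], [0, 0, 0], -0.8], [[0, 0, 0], [0, 0, 0], -0.8], [[0, 0, 0], [0, 0, 0], -0.8], [[0, 0, 0], [0, 0, 0], -0.8], [[0, 0, 0], [0, 0, 0], -0.8], [[0, 0, 0], [0, 0, 0], -0.8], [[0, 0, 0], [0, 0, 0], -0.8]]}}

```text
time: 32.8
eef_pos: [551.1, -10.3, 138.1]
tool_rot: [-0.269, 0.682, 0.382, 0.563]
contact_force: [0.1, -0.9, -0.8]
grip_width: 76.6
```

>>> {"name": "apply_moves", "arguments": {"series": [[[0, 0, 0], [0, 0, 0], -0.8], [[0, 0, 0], [0, 0, 0], -0.8], [[0, 0, 0], [0, 0, 0], -0.8], [[0, 0, 0], [0, 0, 0], -0.8], [[0, 0, 0], [0, 0, 0], -0.8], [[0, 0, 0], [0, 0, 0], -0.8], [[0, 0, 0], [0, 0, 0], -0.8], [[0, 0, 0], [0, 0, 0], -0.8]]}}

```text
time: 33.6
eef_pos: [551.2, -10.3, 138.2]
tool_rot: [-0.269, 0.682, 0.382, 0.563]
contact_force: [0.0, -0.7, 0.3]
grip_width: 76.6
```

>>> {"name": "apply_moves", "arguments": {"series": [[[0, 0, 0], [0, 0, 0], -0.8], [[0, 0, 0], [0, 0, 0], -0.8], [[0, 0, 0], [0, 0, 0], -0.8], [[0, 0, 0], [0, 0, 0], -0.8], [[0, 0, 0], [0, 0, 0], -0.8], [[0, 0, 0], [0, 0, 0], -0.8], [[0, 0, 0], [0, 0, 0], -0.8], [[0, 0, 0], [0, 0, 0], -0.8]]}}

```text
time: 34.4
eef_pos: [551.1, -10.4, 138.1]
tool_rot: [-0.269, 0.682, 0.382, 0.563]
contact_force: [0.2, 0.1, 0.2]
grip_width: 77.1
```

>>> {"name": "apply_moves", "arguments": {"series": [[[0, 0, 0], [0, 0, 0], -0.8], [[0, 0, 0], [0, 0, 0], -0.8], [[0, 0, 0], [0, 0, 0], -0.8], [[0, 0, 0], [0, 0, 0], -0.8], [[0, 0, 0], [0, 0, 0], -0.8], [[0, 0, 0], [0, 0, 0], -0.8], [[0, 0, 0], [0, 0, 0], -0.8], [[0, 0, 0], [0, 0, 0], -0.8]]}}

```text
time: 35.2
eef_pos: [551.2, -10.4, 138.1]
tool_rot: [-0.269, 0.682, 0.382, 0.563]
contact_force: [-0.7, -0.5, 0.3]
grip_width: 76.8
```

>>> {"name": "apply_moves", "arguments": {"series": [[[0, 0, 0], [0, 0, 0], -0.8], [[0, 0, 0], [0, 0, 0], -0.8], [[0, 0, 0], [0, 0, 0], -0.8], [[0, 0, 0], [0, 0, 0], -0.8], [[0, 0, 0], [0, 0, 0], -0.8], [[0, 0, 0], [0, 0, 0], -0.8], [[0, 0, 0], [0, 0, 0], -0.8], [[0, 0, 0], [0, 0, 0], -0.8]]}}

```text
time: 36.0
eef_pos: [551.2, -10.3, 138.2]
tool_rot: [-0.269, 0.682, 0.382, 0.563]
contact_force: [-0.1, -0.8, 0.2]
grip_width: 77.1
```

>>> {"name": "apply_moves", "arguments": {"series": [[[0, 0, 0], [0, 0, 0], -0.8], [[0, 0, 0], [0, 0, 0], -0.8], [[0, 0, 0], [0, 0, 0], -0.8], [[0, 0, 0], [0, 0, 0], -0.8], [[0, 0, 0], [0, 0, 0], -0.8], [[0, 0, 0], [0, 0, 0], -0.8], [[0, 0, 0], [0, 0, 0], -0.8], [[0, 0, 0], [0, 0, 0], -0.8]]}}

```text
time: 36.8
eef_pos: [551.2, -10.3, 138.1]
tool_rot: [-0.269, 0.682, 0.382, 0.563]
contact_force: [0.3, 0.1, -0.4]
grip_width: 76.7
```

>>> {"name": "apply_moves", "arguments": {"series": [[[0, 0, 0], [0, 0, 0], -0.8], [[0, 0, 0], [0, 0, 0], -0.8], [[0, 0, 0], [0, 0, 0], -0.8], [[0, 0, 0], [0, 0, 0], -0.8], [[0, 0, 0], [0, 0, 0], -0.8], [[0, 0, 0], [0, 0, 0], -0.8], [[0, 0, 0], [0, 0, 0], -0.8], [[0, 0, 0], [0, 0, 0], -0.8]]}}

```text
time: 37.6
eef_pos: [551.2, -10.4, 138.1]
tool_rot: [-0.269, 0.682, 0.382, 0.563]
contact_force: [-0.4, -0.6, -0.4]
grip_width: 77.2
```

>>> {"name": "apply_moves", "arguments": {"series": [[[0, 0, 0], [0, 0, 0], -0.8], [[0, 0, 0], [0, 0, 0], -0.8], [[0, 0, 0], [0, 0, 0], -0.8], [[0, 0, 0], [0, 0, 0], -0.8], [[0, 0, 0], [0, 0, 0], -0.8], [[0, 0, 0], [0, 0, 0], -0.8], [[0, 0, 0], [0, 0, 0], -0.8], [[0, 0, 0], [0, 0, 0], -0.8]]}}

```text
time: 38.4
eef_pos: [551.2, -10.4, 138.1]
tool_rot: [-0.269, 0.682, 0.382, 0.563]
contact_force: [0.2, -0.2, -0.4]
grip_width: 76.9
```

>>> {"name": "apply_moves", "arguments": {"series": [[[0, 0, 0], [0, 0, 0], -0.8], [[0, 0, 0], [0, 0, 0], -0.8], [[0, 0, 0], [0, 0, 0], -0.8], [[0, 0, 0], [0, 0, 0], -0.8], [[0, 0, 0], [0, 0, 0], -0.8], [[0, 0, 0], [0, 0, 0], -0.8], [[0, 0, 0], [0, 0, 0], -0.8], [[0, 0, 0], [0, 0, 0], -0.8]]}}

```text
time: 39.2
eef_pos: [551.1, -10.3, 138.1]
tool_rot: [-0.269, 0.682, 0.382, 0.563]
contact_force: [0.3, 0.1, 0.6]
grip_width: 76.9
```

>>> {"name": "apply_moves", "arguments": {"series": [[[0, 0, 0], [0, 0, 0], -0.8], [[0, 0, 0], [0, 0, 0], -0.8], [[0, 0, 0], [0, 0, 0], -0.8], [[0, 0, 0], [0, 0, 0], -0.8], [[0, 0, 0], [0, 0, 0], -0.8], [[0, 0, 0], [0, 0, 0], -0.8], [[0, 0, 0], [0, 0, 0], -0.8], [[0, 0, 0], [0, 0, 0], -0.8]]}}

```text
time: 40.0
eef_pos: [551.1, -10.3, 138.1]
tool_rot: [-0.269, 0.682, 0.382, 0.563]
contact_force: [0.7, 0.1, -0.2]
grip_width: 76.6
```

>>> {"name": "apply_moves", "arguments": {"series": [[[0, 0, 0], [0, 0, 0], -0.8], [[0, 0, 0], [0, 0, 0], -0.8], [[0, 0, 0], [0, 0, 0], -0.8], [[0, 0, 0], [0, 0, 0], -0.8], [[0, 0, 0], [0, 0, 0], -0.8], [[0, 0, 0], [0, 0, 0], -0.8], [[0, 0, 0], [0, 0, 0], -0.8], [[0, 0, 0], [0, 0, 0], -0.8]]}}

```text
time: 40.8
eef_pos: [551.2, -10.4, 138.1]
tool_rot: [-0.269, 0.682, 0.382, 0.563]
contact_force: [0.1, -0.5, 0.6]
grip_width: 77.0
```

```bash
python3 -c "
from h import *
st()
finish_job()"
```

```text
t 40.8 p [551.2 -10.4 138.1] yaw 71.0 z [ 0.562  0.797 -0.222] F [ 0.09 -0.47  0.65] T [-0.37  0.27  0.01] w 77.0
the job is handed in; nothing more can be done
```

The key should be hanging clipped in the snap hook, but I could not check the final hang by camera. All 200 camera calls were used before I let go, and `finish_job` reports no verdict.

**What I did:**
- I gripped the middle-sized key by its fob at 100 N and felt for the gate and then the nose with the ring.
- I pressed the gate back about 12 mm, with about 3 N of force, and lowered the ring behind the nose.
- With the key still held, the sideways force fell from about 1.5–3 N to zero and the gate's image pixels went back to about their shut pattern. Both say the gate snapped shut behind the ring.
- I tilted the fob down to about 77°, set the ring lightly on the bend's floor, let go and backed straight away. I then waited about 10 s for the swing to die down and handed in at 40.8 s.

**Last checks:** the gripper was open at 77 mm and clear of everything, with contact force at noise level (under 1 N). The largest contact forces I read between key and hook were about 3–4 N.

**What disagreed or went wrong:**
- **Height reading:** the fingertips really sat about 32 mm higher than the reported TCP. Because of this the first grasp closed above the fob. Feeling for the fob's top, I pressed the shut fingers on it with about 63 N, more than intended. The key did not visibly move. I measured the offset from that contact and corrected for it.
- **Forward position:** the ring met the gate about 3 mm further forward than the camera measurement suggested.
- **Pictures:** I viewed 12, over the planned 8; a 13th was refused.

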